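Charge the mill jar with grinding balls and lock its closing ring

TASK

Get the pigment mill ready: pour all six grinding balls from the beaker through the open half of the mill jar's mouth, and stand the empty beaker upright on the bench again. After that turn the jar's closing ring, which has a post to push it by, counterclockwise fully home to its locked mark, so that the shutter closes the mouth. Leave the paint pot, the tape, the tube and the eraser where they are.

Things in the scene. Friction and masses are not known exactly. Their poses are not given: they have to be found in the camera images.
- beaker: plain bare-metal beaker, open at the top, holding the six balls: straight round wall, 66 mm outside diameter, 95 mm high, wall 3 mm, inner floor 5 mm up, no handle, about 140 g. Origin: centre of its underside; z is its axis, towards the mouth.
- short_pot: bystander: off-white plastic pot with a rest of paint in it, conical, 78 mm high, rim diameter 79 mm. Origin: centre of its underside.
- mill_jar: white jar fixed on a plywood stand (170 x 170 x 12 mm); immovable. Outside diameter 152 mm, inside 142 mm, top 104 mm and inner floor 18 mm above the bench. A thin steel deck, 101 to 104 mm up, closes the half of the mouth on this frame's +x side for good; the -x half (half circle, radius 70 mm) is the filling opening. Origin: centre of the stand's underside, on the jar's axis; z up.
- fill_opening (a point): middle of the filling opening: 35 mm from the jar's axis on its -x side, 104 mm above the bench.
- locked_mark (a point): tip of the slim upright aluminium bar on the stand at the jar's -x side, 82 mm from the jar's axis, 104 mm above the bench: the locked mark.
- closing_ring (a joint): turn of the captive ring (dark, diameter 160 mm, 105 to 116 mm up; carries a half-disc shutter, top 110 mm up, and one post) about the jar's axis, rad. 0: shutter over the deck, opening clear, post at the jar's +x side. Grows counterclockwise from above, to the stop at 3.14: shutter over the opening, post at the locked mark. Starts at 0 to 0.35; stiff (0.25 N m), stays where left.
- ring_post (a point): grip point of the closing ring's post, 132 mm above the bench, 73 mm from the jar's axis. The post is round, 14 mm in diameter, with an 18 mm knob from 140 to 148 mm; it stands free above 116 mm.
- masking_tape: bystander: roll of beige tape, 89 mm wide, 18 mm high, lying flat. Origin: centre of its underside.
- paint_tube: bystander: paint tube, 34 x 111 x 26 mm, lying. Origin: centre of its underside.
- eraser: bystander: white eraser, 30 x 55 x 16 mm. Origin: centre of its underside.
- ball1_center (a point): centre of grinding ball 1 of 6: smooth steel ball, 22 mm in diameter, 30 g, lying in the beaker at the start.
- ball2_center (a point): centre of grinding ball 2 of 6: smooth steel ball, 22 mm in diameter, 30 g, lying in the beaker at the start.
- ball3_center (a point): centre of grinding ball 3 of 6: smooth steel ball, 22 mm in diameter, 30 g, lying in the beaker at the start.
- ball4_center (a point): centre of grinding ball 4 of 6: smooth steel ball, 22 mm in diameter, 30 g, lying in the beaker at the start.
- ball5_center (a point): centre of grinding ball 5 of 6: smooth steel ball, 22 mm in diameter, 30 g, lying in the beaker at the start.
- ball6_center (a point): centre of grinding ball 6 of 6: smooth steel ball, 22 mm in diameter, 30 g, lying in the beaker at the start.
Things that resemble listed ones, but are neither listed nor needed, are in the scene too. Leave any blue, green or yellow look-alike of the beaker alone.

How it is judged:
By the outcome, as a careful person would: the job done as asked, in the order asked, and still so for the second after the job is handed in, with the robot touching nothing.
It also fails if it takes over 61 s, if anything falls off the work surface, if the arm or the gripper's body presses on something with over 40 N, if the wrist force passes 120 N, or if a joint passes its speed limit or range.

ROBOT

A 7-joint arm with a two-finger parallel gripper is mounted at the origin on a cart in front of the work surface, level with it; the furniture and walls round the work are solid. World frame = base frame: x ahead of the robot, y to its left, z up, the work surface at z = 0. Lengths are in mm, angles in rad, forces in N, time in s.
With the tool pointing down it reaches from about 400 to 875 mm from the base axis. Payload 4.4 kg.
Tool frame: the origin (TCP) lies at the very end of the fingers, on their centre line; the grasp point (between the pads) lies 19 mm behind it; z points along the fingers, y is the direction in which the jaws open and shut (so a half turn about z gives the same grasp; the last joint's range is limited). The gripper opens to 85 mm and grips with 20 to 120 N. Pads are 22 mm wide; open, the fingers measure 114 mm over their backs; the gripper's body (76 mm by 85 mm) begins 54 mm behind the grasp point. The pads swing forward as they close: fully open they stand 13 mm farther back than shut.
Start: joints at [1.077, 0.628, 0.038, 1.517, -0.027, 0.996, -0.02], TCP at [269.695, -591.424, 200.513] pointing down, gripper open.
Joint ranges: [-3.06, 3.06], [-0.37, 2.12], [-1.25, 1.32], [0.18, 2.47], [-1.1, 4.24], [0.23, 1.98], [-2.94, 2.94]. Speed limits (rad/s): [2.57, 2.57, 3.14, 3.14, 3.14, 3.14, 3.14].

INTERFACE

Orientations are given as [roll, pitch, yaw] about the fixed x, y, z axes, in that order (R = Rz(yaw) Ry(pitch) Rx(roll)).
In Python, from cell import read_state, get_image, calibration, finish_job gives the robot as it stands. The module is installed in compiled form; this text tells all that it offers.
- The arm moves only by the tool apply_moves, never from a script. Its argument "increments" is a list of rows, each an object of numbers: "tx", "ty", "tz": the shift along the world's x, y, z in m; "rx", "ry", "rz": the turn, a rotation vector about the world's x, y, z in units of 5 degrees (1.0 is 5 degrees); "claw": the finger opening in m, from 0 to 0.0854. In form: [{"tx": .., "ty": .., "tz": .., "rx": .., "ry": .., "rz": .., "claw": ..}, ...]. A call has 1 to 12 rows; each row is the pose to reach, as a shift and turn from the pose commanded when the call began; what a row does not reach only later rows make up. A row lasts 1/10 s, in which the tool goes at most 50 mm and 8.59 degrees, less where a joint would pass 70% of its speed; a pose out of reach is approached as far as the arm can. A call with a gripper value outside its range is refused whole. The fingers move at their own pace and stop on an object; the grip force is fixed at half the most. Time passes only in rows, so rows that repeat a pose let the fingers close. It gives the time, the measured TCP pose, the force and the opening at its end, in the units of the state.
- read_state(): the state, without advancing time (a new reading comes with each control period).
- get_image(name): name is "scene" or "top"; returns the picture (420x560x3 uint8, red, green, blue); there is no depth.
- calibration(name): a dict with "camera_matrix" (3x3 intrinsics, pixels), "distortion" ([k1, k2, p1, p2, k3] as OpenCV has them; the pictures are not rectified), "origin" and "attitude" of the camera in the world. Camera axes: x right, y up, looking along -z (the intrinsics and any distortion apply to the point x, -y, -z); pixel columns grow to the right and rows downward; lengths in mm; the calibration is good to about 2 mm. A picture is of the moment at which its call begins. calibration takes no time and is no camera call.
- finish_job(): hands the job in, once; it reports no verdict.
The state is a dict: "clock": time; "qpos": joint angles; "qd": joint speeds; "tau": joint torques, N m; "eef_pos": TCP position; "tool_rot": TCP orientation; "force": force on the tool from outside, world axes, zero at the start; "torque": the same for the moment, N m; "width": finger opening in mm.
Only numpy, scipy, OpenCV 4.12 (cv2) and the standard library are available. Lean on these libraries where they do the work, as an engineer would, in place of code of your own. Each camera call takes 0.05 s, during which the arm holds its last target. There are 200 camera calls.

## Working session

There is one attempt and no reset: what is moved stays moved. The work goes in short steps, Python scripts to look and compute and a tool call to move; the robot and the scene stay as the last step left them, time stands still between calls to the robot, and variables do not carry over. Pictures are saved under pics/ and viewed, about 8 in all and at most 12, crops included, and the job is handed in when it is done.

Besides the shell and the picture viewer there is one more tool, called after "Emit:" by a JSON object that holds its "method" and its "body", one argument or row to a line. apply_moves: Moves the arm, as the interface text tells. Its arguments: {"type":"object","properties":{"increments":{"type":"array"}},"required":["increments"]}

```bash
mkdir -p pics; ls; cat > h.py <<'E'
import numpy as np, cv2
from cell import *
from scipy.spatial.transform import Rotation as R
def cam(n):
    c=calibration(n); A=np.array(c["attitude"],float)
    if A.shape!=(3,3): A=R.from_euler('xyz',A).as_matrix()
    return np.array(c["camera_matrix"]),np.array(c["distortion"],float),np.array(c["origin"],float),A
F=np.diag([1,-1,-1.])
def pix(n,P):
    K,d,o,A=cam(n); M=F@A.T
    return cv2.projectPoints(np.atleast_2d(np.array(P,float)),cv2.Rodrigues(M)[0],-M@o,K,d)[0][:,0]
def world(n,uv,z):
    K,d,o,A=cam(n); u=cv2.undistortPoints(np.array(uv,float).reshape(-1,1,2),K,d)[:,0]
    r=np.c_[u,np.ones(len(u))]@(A@F).T
    return o+r*((z-o[2])/r[:,2])[:,None]
def snap(n,f,box=None,s=1):
    im=get_image(n)[:,:,::-1]; cv2.imwrite('pics/raw_'+f,im)
    if box: im=im[box[1]:box[3],box[0]:box[2]]
    cv2.imwrite('pics/'+f,cv2.resize(im,None,fx=s,fy=s,interpolation=cv2.INTER_CUBIC))
E
python3 - <<'E'
from h import *
for n in("scene","top"): print(calibration(n)); snap(n,n+'1.png',None,1.4)
s=read_state();print(s)
E
```

```text
pics
{'camera_matrix': array([[432.60241903,   0.        , 272.52679665],
       [  0.        , 432.60241903, 206.2596943 ],
       [  0.        ,   0.        ,   1.        ]]), 'distortion': array([0.00238965, 0.        , 0.        , 0.        , 0.        ]), 'origin': array([ 77.95822908, 603.06484649, 829.35944571]), 'attitude': array([ 0.88344724, -0.0188481 , -2.59400018])}
{'camera_matrix': array([[423.78959195,   0.        , 272.55076499],
       [  0.        , 423.78959195, 205.22865291],
       [  0.        ,   0.        ,   1.        ]]), 'distortion': array([-0.01405401,  0.        ,  0.        ,  0.        ,  0.        ]), 'origin': array([ 424.56354922, -178.03450858, 1116.22423524]), 'attitude': array([ 0.1223155 ,  0.0034814 , -1.57016241])}
{'clock': 0.1, 'qpos': array([ 1.07725654,  0.62923345,  0.03845273,  1.51827675, -0.02695347,
        0.99629297, -0.01998462]), 'qd': array([-1.96027867e-03, -1.52408981e-03, -1.65645697e-03, -2.12058401e-03,
       -4.71233751e-04, -6.01375801e-04,  6.69210615e-05]), 'tau': array([ 4.05347877e-03, -5.64525139e+01,  1.23102453e+00, -1.93973690e+01,
        1.14176146e-02,  5.38817636e-03,  2.61167514e-05]), 'eef_pos': array([ 269.38529638, -590.87714578,  199.69152497]), 'tool_rot': array([-3.13990117e+00,  5.97867169e-05,  4.27773885e-01]), 'force': array([0.21726587, 0.01626098, 0.49807909]), 'torque': array([-0.02503444, -0.04135025, -0.01563963]), 'width': 85.08261529764944}
```

View pics/scene1.png

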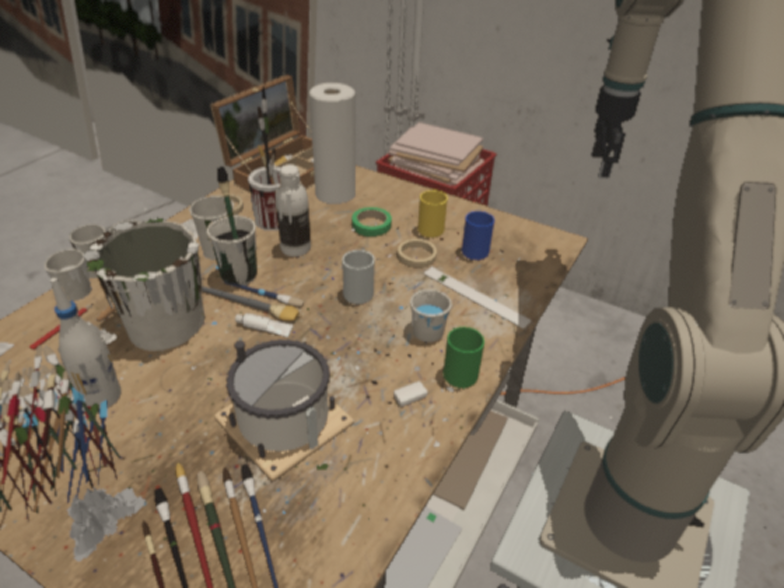

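View pics/top1.png

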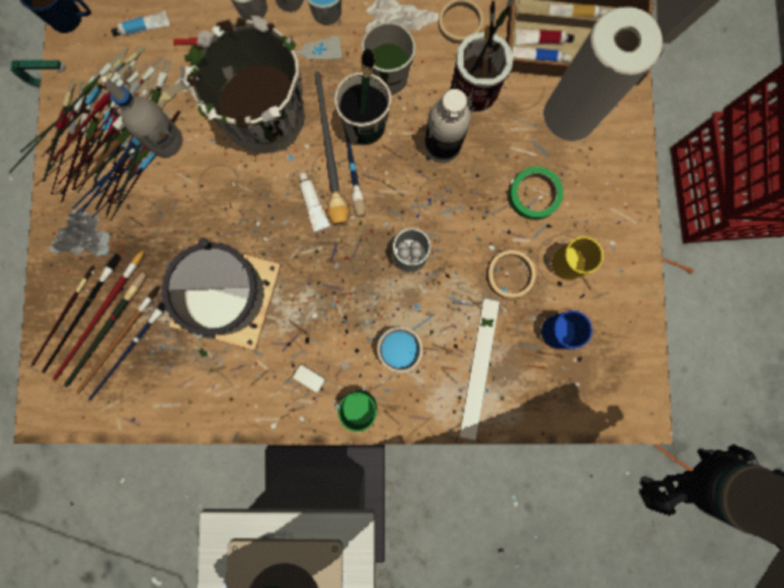

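```bash
python3 - <<'E'
from h import *
im=cv2.imread('pics/raw_top1.png'); c=im[150:270,105:315]
cv2.imwrite('pics/c1.png',cv2.resize(c,None,fx=3.8,fy=3.8,interpolation=cv2.INTER_CUBIC))
s=1.4
for nm,uv,z in [('beaker rim',(410,250),95),('ring',(212,289),116),('post',(207,244),148),('pot',(399,349),78),('tape',(512,274),18),('tube',(314,203),20),('eraser',(308,378),16),('green',(357,411),90),('bottle',(455,100),180),('potbrush',(363,105),100),('brushtip',(338,215),10)]:
    print(nm,world('top',[np.array(uv)/s],z)[0].round())
E
```

```text
beaker rim [ 616. -224.   95.]
ring [545. 114. 116.]
post [616. 116. 148.]
pot [ 444. -205.   78.]
tape [ 585. -418.   18.]
tube [720. -46.  20.]
eraser [392. -39.  16.]
green [ 339. -133.   90.]
bottle [ 852. -296.  180.]
potbrush [ 879. -141.  100.]
brushtip [700. -91.  10.]
```

View pics/c1.png

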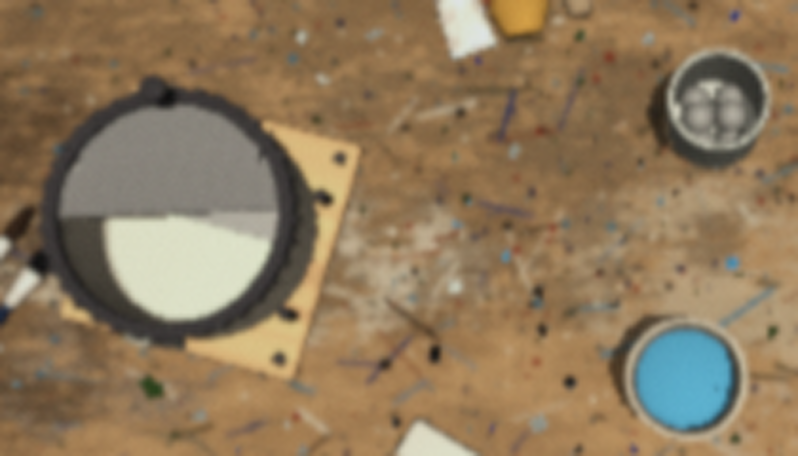

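```bash
cat > ov.py <<'E'
from h import *
def circ(x,y,r,z): t=np.linspace(0,2*np.pi,60); return np.c_[x+r*np.cos(t),y+r*np.sin(t),0*t+z]
def draw(n,f,polys,box,s):
    im=cv2.imread(f)[box[1]:box[3],box[0]:box[2]]; im=cv2.resize(im,None,fx=s,fy=s,interpolation=cv2.INTER_CUBIC)
    for p,c in polys: cv2.polylines(im,[np.int32(((pix(n,p)-[box[0],box[1]]+.5)*s)*16)],False,c,1,cv2.LINE_AA,4)
    return im
def polys(B,J,yaw,q):
    c,s=np.cos(yaw),np.sin(yaw); T=lambda P:[[J[0]+c*a-s*b,J[1]+s*a+c*b,z] for a,b,z in P]
    ps=[(circ(*B,33,95),(0,0,255)),(circ(*B,33,0),(255,0,255)),(circ(*J,80,116),(0,255,255)),
     (T([(-85,-85,12),(85,-85,12),(85,85,12),(-85,85,12),(-85,-85,12)]),(0,255,0)),(T([(0,-71,104),(0,71,104)]),(255,255,0)),(T([(-82,0,12),(-82,0,104)]),(255,0,0))]
    p=T([(73*np.cos(q),73*np.sin(q),0)])[0]
    ps+=[(circ(p[0],p[1],9,148),(0,0,255)),([[p[0],p[1],116],[p[0],p[1],148]],(0,0,255))]
    return ps
E
cat > o1.py <<'E'
from ov import *
P=polys((616,-224),(545,114),-.28,.3)
a=draw('top','pics/raw_top1.png',P,(105,150,315,270),3.8)
b=draw('scene','pics/raw_scene1.png',P,(145,165,285,345),2.5)
cv2.imwrite('pics/o1a.png',a);cv2.imwrite('pics/o1.png',np.vstack([a[:,:400],np.zeros((1,400,3),np.uint8)]) if 0 else a); h=600
c=np.zeros((600,800,3),np.uint8); t=cv2.resize(a,(440,int(a.shape[0]*440/a.shape[1]))); 
tj=draw('top','pics/raw_top1.png',P,(110,165,185,250),5); tb=draw('top','pics/raw_top1.png',P,(270,155,315,200),3.8)
c[:tj.shape[0],:tj.shape[1]]=tj; c[428:428+tb.shape[0],:tb.shape[1]]=tb; b=b[:, :420]; c[:b.shape[0],380:380+b.shape[1]]=b
cv2.imwrite('pics/o1.png',c)
E
python3 o1.py
```

```text
(no output)
```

View pics/o1.png

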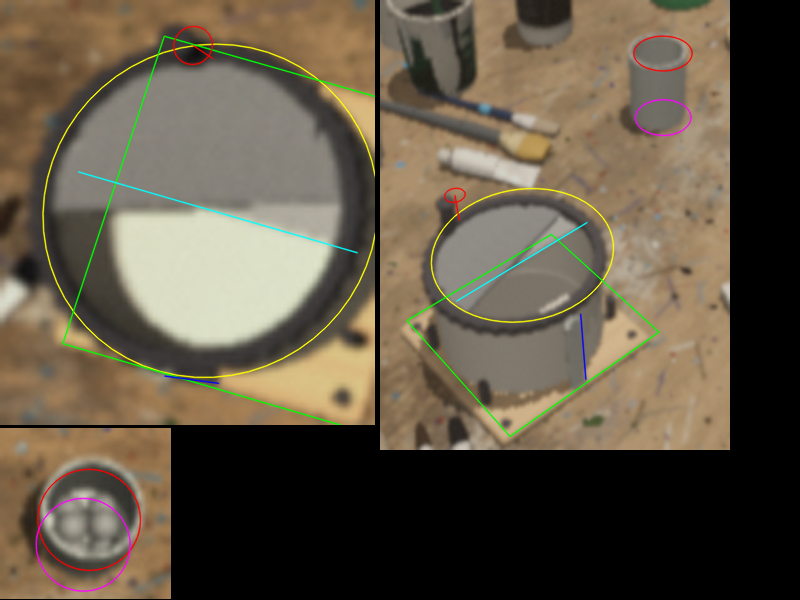

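Emit:
{"method": "apply_moves", "body": {
  "increments": [
    {"tx":0.04,"ty":0.03,"tz":0.02,"rz":1},
    {"tx":0.08,"ty":0.06,"tz":0.04,"rz":2},
    {"tx":0.11,"ty":0.1,"tz":0.06,"rz":3},
    {"tx":0.14,"ty":0.14,"tz":0.08,"rz":4},
    {"tx":0.17,"ty":0.18,"tz":0.1,"rz":5},
    {"tx":0.19,"ty":0.22,"tz":0.1,"rz":6},
    {"tx":0.2,"ty":0.25,"tz":0.1,"rz":7},
    {"tx":0.2,"ty":0.28,"tz":0.1,"rz":8},
    {"tx":0.2,"ty":0.3,"tz":0.1,"rz":9}
  ]
}}

```text
$.increments[0]: bad value
```

```bash
cat > o2.py <<'E'
from ov import *
from scipy.optimize import least_squares as ls
def fit(p0,z,dt,ds):
    t=pix('top',[*p0,z])[0]+dt; s=pix('scene',[*p0,z])[0]+ds
    f=lambda p:np.r_[pix('top',[*p,z])[0]-t,pix('scene',[*p,z])[0]-s]
    r=ls(f,p0); return r.x.round(1),r.fun.round(1)
print(fit((616,-224.),95,np.array([1.5,-9])/3.8,np.array([-4,-1])/2.5))
print(fit((545,114.),116,np.array([-14,-5])/5,np.array([-7.5,6])/2.5))
E
python3 o2.py
sed -i 's/(616,-224),(545,114)/(622,-224),(546.5,119)/; s/o1.png/o2.png/' o1.py; python3 o1.py
```

```text
(array([ 621.7, -224.6]), array([-0.2,  0.1,  0. , -0.4]))
(array([547. , 121.8]), array([-0.4,  0.2,  0.1, -0.6]))
```

View pics/o2.png

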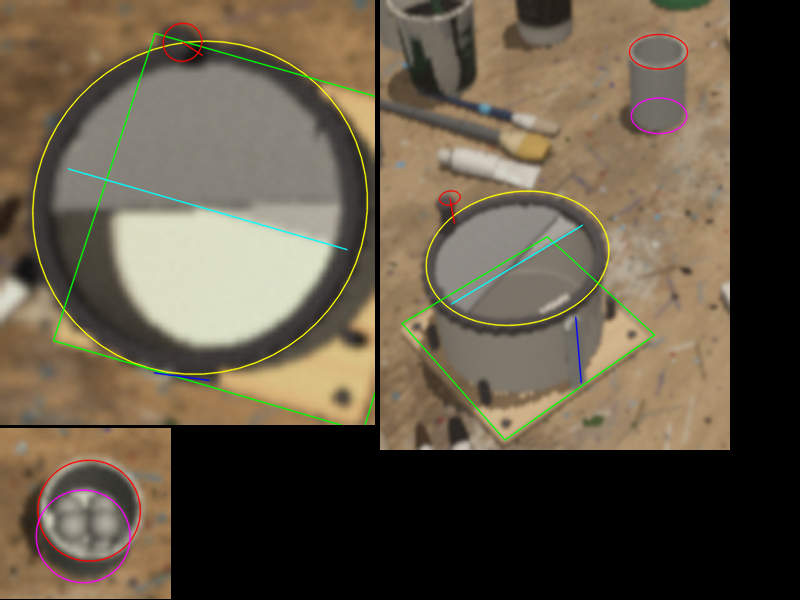

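Emit:
{"method": "apply_moves", "body": {
  "increments": [
    {"tx":0.04,"ty":0.03,"tz":0.02,"rx":0,"ry":0,"rz":1,"claw":0.085},
    {"tx":0.08,"ty":0.06,"tz":0.04,"rx":0,"ry":0,"rz":2,"claw":0.085},
    {"tx":0.11,"ty":0.1,"tz":0.06,"rx":0,"ry":0,"rz":3,"claw":0.085},
    {"tx":0.14,"ty":0.14,"tz":0.08,"rx":0,"ry":0,"rz":4,"claw":0.085},
    {"tx":0.17,"ty":0.18,"tz":0.1,"rx":0,"ry":0,"rz":5,"claw":0.085},
    {"tx":0.19,"ty":0.22,"tz":0.1,"rx":0,"ry":0,"rz":6,"claw":0.085},
    {"tx":0.2,"ty":0.25,"tz":0.1,"rx":0,"ry":0,"rz":7,"claw":0.085},
    {"tx":0.2,"ty":0.28,"tz":0.1,"rx":0,"ry":0,"rz":8,"claw":0.085},
    {"tx":0.2,"ty":0.3,"tz":0.1,"rx":0,"ry":0,"rz":9,"claw":0.085}
  ]
}}

```text
clock: 1.0
eef_pos: [470.3, -287.9, 300.3]
tool_rot: [-3.141, -0.001, 1.221]
force: [1.3, 0.6, -0.6]
width: 84.9
```

Emit:
{"method": "apply_moves", "body": {
  "increments": [
    {"tx":0,"ty":0,"tz":0,"rx":0,"ry":0,"rz":1.7,"claw":0.085},
    {"tx":0,"ty":0,"tz":0,"rx":0,"ry":0,"rz":3.4,"claw":0.085},
    {"tx":0,"ty":0,"tz":0,"rx":0,"ry":0,"rz":5.1,"claw":0.085},
    {"tx":0,"ty":0,"tz":0,"rx":0,"ry":0,"rz":6.8,"claw":0.085},
    {"tx":0,"ty":0,"tz":0,"rx":0,"ry":0,"rz":8.5,"claw":0.085},
    {"tx":0,"ty":0,"tz":0,"rx":0,"ry":0,"rz":10.2,"claw":0.085},
    {"tx":0,"ty":0,"tz":0,"rx":0,"ry":0,"rz":11.9,"claw":0.085},
    {"tx":0,"ty":0,"tz":0,"rx":0,"ry":0,"rz":13.6,"claw":0.085},
    {"tx":0,"ty":0,"tz":0,"rx":0,"ry":0,"rz":15.3,"claw":0.085},
    {"tx":0,"ty":0,"tz":0,"rx":0,"ry":0,"rz":17,"claw":0.085},
    {"tx":0,"ty":0,"tz":0,"rx":0,"ry":0,"rz":18.7,"claw":0.085},
    {"tx":0,"ty":0,"tz":0,"rx":0,"ry":0,"rz":20.4,"claw":0.085}
  ]
}}

```text
clock: 2.2
eef_pos: [469.3, -291.4, 300.1]
tool_rot: [3.141, -0.001, 2.999]
force: [0.3, -0.4, 0.2]
width: 84.9
```

```bash
python3 -c "
from cell import *
s=read_state();print(s['clock'],s['eef_pos'],s['tool_rot'],s['qpos'].round(2))"
```

```text
2.2 [ 469.31330093 -291.3760135   300.11042226] [ 3.14129502e+00 -9.34366306e-04  2.99936022e+00] [ 0.93  0.44 -0.63  1.64  0.28  1.15  1.65]
```

Emit:
{"method": "apply_moves", "body": {
  "increments": [
    {"tx":0.02,"ty":0.01,"tz":0.02,"rx":-0.08,"ry":-1.1,"rz":0.15,"claw":0.085},
    {"tx":0.03,"ty":0.02,"tz":0.03,"rx":-0.15,"ry":-2.2,"rz":0.3,"claw":0.085},
    {"tx":0.05,"ty":0.03,"tz":0.03,"rx":-0.23,"ry":-3.3,"rz":0.45,"claw":0.085},
    {"tx":0.07,"ty":0.04,"tz":0.03,"rx":-0.3,"ry":-4.4,"rz":0.6,"claw":0.085},
    {"tx":0.09,"ty":0.05,"tz":0.02,"rx":-0.38,"ry":-5.5,"rz":0.75,"claw":0.085},
    {"tx":0.11,"ty":0.06,"tz":0.0,"rx":-0.46,"ry":-6.6,"rz":0.9,"claw":0.085},
    {"tx":0.13,"ty":0.066,"tz":-0.02,"rx":-0.54,"ry":-7.7,"rz":1.05,"claw":0.085},
    {"tx":0.15,"ty":0.066,"tz":-0.04,"rx":-0.62,"ry":-8.8,"rz":1.2,"claw":0.085},
    {"tx":0.16,"ty":0.066,"tz":-0.06,"rx":-0.7,"ry":-9.9,"rz":1.35,"claw":0.085},
    {"tx":0.168,"ty":0.066,"tz":-0.08,"rx":-0.77,"ry":-11,"rz":1.5,"claw":0.085},
    {"tx":0.168,"ty":0.066,"tz":-0.1,"rx":-0.77,"ry":-11,"rz":1.5,"claw":0.085},
    {"tx":0.168,"ty":0.066,"tz":-0.1,"rx":-0.77,"ry":-11,"rz":1.5,"claw":0.085}
  ]
}}

```text
clock: 3.4
eef_pos: [587.5, -255.9, 225.5]
tool_rot: [-3.076, 0.608, 3.099]
force: [0.7, -0.4, 0.3]
width: 85.2
```

```bash
cat > st.py <<'E'
from h import *
s=read_state();M=R.from_euler('xyz',s['tool_rot']).as_matrix()
print(s['clock'],s['eef_pos'].round(1),'q',s['qpos'].round(2),'z',M[:,2].round(3),'y',M[:,1].round(3),'F',s['force'].round(1),s['width'].round(1))
E
python3 st.py
```

```text
Traceback (most recent call last):
  File "st.py", line 3, in <module>
    print(s['clock'],s['eef_pos'].round(1),'q',s['qpos'].round(2),'z',M[:,2].round(3),'y',M[:,1].round(3),'F',s['force'].round(1),s['width'].round(1))
                                                                                                                                  ^^^^^^^^^^^^^^^^
AttributeError: 'float' object has no attribute 'round'
```

```bash
sed -i "s/,s\['width'\].round(1)/,s['width']/" st.py; python3 st.py
```

```text
3.4 [ 587.5 -255.9  225.5] q [ 1.15  0.56 -0.98  2.13  1.46  0.32  0.55] z [ 0.567 -0.09  -0.819] y [ 0.08   0.995 -0.054] F [ 0.7 -0.4  0.3] 85.17609951132957
```

Emit:
{"method": "apply_moves", "body": {
  "increments": [
    {"tx":0.01,"ty":0.01,"tz":0,"rx":0,"ry":-1,"rz":0,"claw":0.085},
    {"tx":0.02,"ty":0.02,"tz":0,"rx":0,"ry":-2,"rz":0,"claw":0.085},
    {"tx":0.03,"ty":0.03,"tz":0,"rx":0,"ry":-3,"rz":0,"claw":0.085}
  ]
}}

```text
clock: 3.7
eef_pos: [603.1, -241.0, 217.1]
tool_rot: [-3.052, 0.741, 3.108]
force: [-1.0, -0.4, -2.3]
width: 85.1
```

```bash
python3 st.py
```

```text
3.7 [ 603.1 -241.   217.1] q [ 1.19  0.67 -1.11  2.25  2.12  0.49 -0.08] z [ 0.669 -0.112 -0.735] y [ 0.094  0.993 -0.066] F [-1.  -0.4 -2.3] 85.13709980734244
```

```bash
cat > tgt.py <<'E'
from h import *
def go(p,z,y):
    s=read_state();M=R.from_euler('xyz',s['tool_rot'])
    z=np.array(z,float);z/=np.linalg.norm(z);y=np.array(y,float);y-=z*(y@z);y/=np.linalg.norm(y)
    T=R.from_matrix(np.c_[np.cross(y,z),y,z])
    print('d',((np.array(p)-s['eef_pos'])/1000).round(4),'rot',((T*M.inv()).as_rotvec(degrees=True)/5).round(2))
E
python3 -c "
from tgt import *
go([637,-225,180],[.819,0,-.574],[0,1,0])"
```

```text
d [ 0.0339  0.016  -0.0371] rot [ 0.64 -2.51  1.16]
```

Emit:
{"method": "apply_moves", "body": {
  "increments": [
    {"tx":0.01,"ty":0.005,"tz":0,"rx":0.1,"ry":-0.5,"rz":0.2,"claw":0.085},
    {"tx":0.02,"ty":0.01,"tz":0,"rx":0.2,"ry":-1,"rz":0.4,"claw":0.085},
    {"tx":0.03,"ty":0.016,"tz":0,"rx":0.4,"ry":-1.6,"rz":0.7,"claw":0.085},
    {"tx":0.034,"ty":0.016,"tz":0,"rx":0.64,"ry":-2.5,"rz":1.16,"claw":0.085},
    {"tx":0.034,"ty":0.016,"tz":0,"rx":0.64,"ry":-2.5,"rz":1.16,"claw":0.085},
    {"tx":0.034,"ty":0.016,"tz":0,"rx":0.64,"ry":-2.5,"rz":1.16,"claw":0.085}
  ]
}}

```text
clock: 4.3
eef_pos: [636.2, -224.0, 215.3]
tool_rot: [3.136, 0.953, 3.138]
force: [-0.2, 0.5, 0.2]
width: 85.1
```

```bash
python3 st.py;  python3 -c "
from tgt import *
go([637,-225,180],[.819,0,-.574],[0,1,0])"
```

```text
4.3 [ 636.2 -224.   215.3] q [ 1.28  0.9  -1.22  2.3   2.62  0.61 -0.31] z [ 0.815  0.003 -0.58 ] y [-0.002  1.     0.003] F [-0.2  0.5  0.2] 85.1393603088224
d [ 0.0008 -0.001  -0.0353] rot [-0.04 -0.08 -0.02]
```

Emit:
{"method": "apply_moves", "body": {
  "increments": [
    {"tx":0,"ty":0,"tz":-0.03,"rx":0,"ry":0,"rz":0,"claw":0.085},
    {"tx":0,"ty":0,"tz":-0.06,"rx":0,"ry":0,"rz":0,"claw":0.085},
    {"tx":0,"ty":0,"tz":-0.09,"rx":0,"ry":0,"rz":0,"claw":0.085},
    {"tx":0,"ty":0,"tz":-0.105,"rx":0,"ry":0,"rz":0,"claw":0.085},
    {"tx":0,"ty":0,"tz":-0.105,"rx":0,"ry":0,"rz":0,"claw":0.085}
  ]
}}

```text
clock: 4.8
eef_pos: [636.6, -223.2, 109.6]
tool_rot: [3.137, 0.951, 3.141]
force: [0.1, -0.2, 0.9]
width: 84.6
```

```bash
python3 st.py;  python3 - <<'E'
from tgt import *
go([637,-225,60],[.819,0,-.574],[0,1,0])
snap('top','t2.png'); snap('scene','s2.png')
a=cv2.imread('pics/t2.png')[60:380,150:470]; b=cv2.imread('pics/s2.png')[90:390,150:470]
cv2.imwrite('pics/v2.png',np.hstack([cv2.resize(x,(400,400)) for x in(a,b)]))
E
```

```text
4.8 [ 636.6 -223.2  109.6] q [ 1.22  1.16 -1.13  2.34  2.79  0.82 -0.28] z [ 0.814  0.004 -0.58 ] y [-0.003  1.     0.002] F [ 0.1 -0.2  0.9] 84.63705492152732
d [ 0.0004 -0.0018 -0.0496] rot [-0.03 -0.09 -0.04]
```

View pics/v2.png

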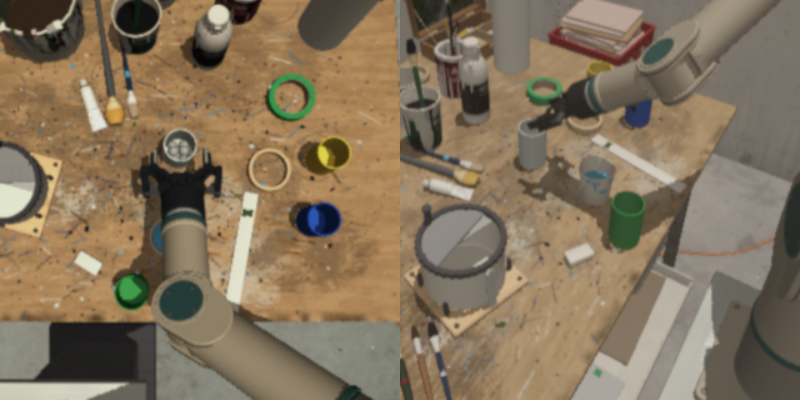

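Emit:
{"method": "apply_moves", "body": {
  "increments": [
    {"tx":0,"ty":-0.001,"tz":-0.015,"rx":0,"ry":0,"rz":0,"claw":0.085},
    {"tx":0,"ty":-0.001,"tz":-0.03,"rx":0,"ry":0,"rz":0,"claw":0.085},
    {"tx":0,"ty":-0.001,"tz":-0.05,"rx":0,"ry":0,"rz":0,"claw":0.085},
    {"tx":0,"ty":-0.001,"tz":-0.05,"rx":0,"ry":0,"rz":0,"claw":0.085}
  ]
}}

```text
clock: 5.3
eef_pos: [636.7, -225.2, 60.7]
tool_rot: [3.139, 0.954, -3.142]
force: [-0.1, -0.5, 0.5]
width: 84.8
```

```bash
python3 st.py
```

```text
5.3 [ 636.7 -225.2   60.7] q [ 1.21  1.28 -1.08  2.33  2.88  0.88 -0.25] z [ 0.815  0.003 -0.579] y [-0.002  1.     0.002] F [-0.1 -0.5  0.5] 84.83932070353342
```

Emit:
{"method": "apply_moves", "body": {
  "increments": [
    {"tx":0,"ty":0,"tz":0,"rx":0,"ry":0,"rz":0,"claw":0.05},
    {"tx":0,"ty":0,"tz":0,"rx":0,"ry":0,"rz":0,"claw":0.05},
    {"tx":0,"ty":0,"tz":0,"rx":0,"ry":0,"rz":0,"claw":0.05},
    {"tx":0,"ty":0,"tz":0,"rx":0,"ry":0,"rz":0,"claw":0.05},
    {"tx":0,"ty":0,"tz":0,"rx":0,"ry":0,"rz":0,"claw":0.05},
    {"tx":0,"ty":0,"tz":0,"rx":0,"ry":0,"rz":0,"claw":0.05}
  ]
}}

```text
clock: 5.9
eef_pos: [638.0, -224.6, 64.9]
tool_rot: [-3.14, 0.96, -3.136]
force: [-3.1, -1.3, 5.3]
width: 57.1
```

Emit:
{"method": "apply_moves", "body": {
  "increments": [
    {"tx":0,"ty":0,"tz":0.01,"rx":0,"ry":0,"rz":0,"claw":0.05},
    {"tx":0,"ty":0,"tz":0.03,"rx":0,"ry":0,"rz":0,"claw":0.05},
    {"tx":0,"ty":0,"tz":0.06,"rx":0,"ry":0,"rz":0,"claw":0.05},
    {"tx":0,"ty":0,"tz":0.09,"rx":0,"ry":0,"rz":0,"claw":0.05},
    {"tx":0,"ty":0,"tz":0.12,"rx":0,"ry":0,"rz":0,"claw":0.05},
    {"tx":0,"ty":0,"tz":0.15,"rx":0,"ry":0,"rz":0,"claw":0.05},
    {"tx":0,"ty":0,"tz":0.17,"rx":0,"ry":0,"rz":0,"claw":0.05},
    {"tx":0,"ty":0,"tz":0.17,"rx":0,"ry":0,"rz":0,"claw":0.05}
  ]
}}

```text
clock: 6.7
eef_pos: [637.5, -224.2, 235.3]
tool_rot: [-3.136, 0.959, -3.132]
force: [0.1, -0.4, -2.8]
width: 56.9
```

```bash
python3 st.py
```

```text
6.7 [ 637.5 -224.2  235.3] q [ 1.29  0.84 -1.2   2.29  2.63  0.55 -0.36] z [ 0.818  0.002 -0.575] y [-0.005  1.    -0.003] F [ 0.1 -0.4 -2.8] 56.864153951694625
```

```bash
python3 - <<'E'
from tgt import *
snap('top','t3.png'); snap('scene','s3.png')
p=read_state()['eef_pos']
def crop(n,f,h):
    u=pix(n,p-[30,0,0])[0].astype(int); im=cv2.imread('pics/'+f)
    return cv2.resize(im[max(0,u[1]-h):u[1]+h,u[0]-h:u[0]+h],(400,400),interpolation=cv2.INTER_CUBIC)
cv2.imwrite('pics/v3.png',np.hstack([crop('top','t3.png',50),crop('scene','s3.png',50)]))
E
```

```text
(no output)
```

View pics/v3.png

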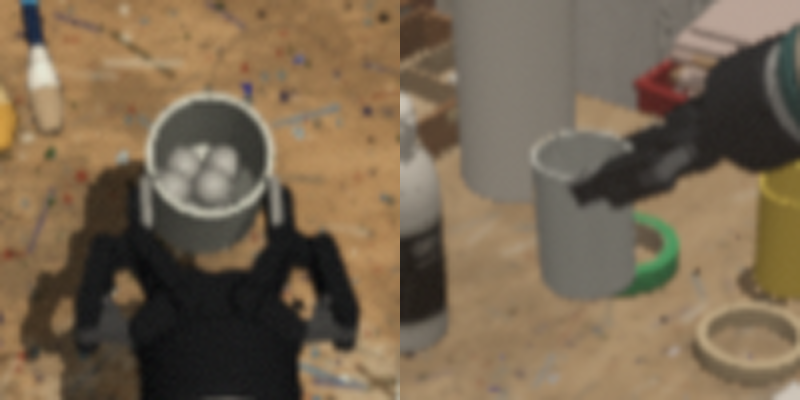

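```bash
python3 - <<'E'
from tgt import *
p=read_state()['eef_pos'];u=pix('top',p-[30,0,0])[0].astype(int)
v=u-50+np.array([210,155])/4
for z in (262,266,270): print(world('top',[v],z)[0])
u=pix('scene',p-[30,0,0])[0].astype(int)
for q in [(584,152),(588,275)]:
  v=u-50+np.array([q[0]-400,q[1]])/4
  print(q,[world('scene',[v],z)[0].round() for z in (170,266)])
for z in (170,266): print(z,pix('scene',[655,-224,z])-u+50,pix('scene',[640,-224,z])-u+50)
E
```

```text
[ 623.88258246 -226.28067797  262.        ]
[ 622.94924891 -226.05475991  266.        ]
[ 622.01591537 -225.82884186  270.        ]
(584, 152) [array([ 709., -360.,  170.]), array([ 617., -220.,  266.])]
(588, 275) [array([ 616., -222.,  170.]), array([ 538., -102.,  266.])]
170 [[35.57348527 64.21513962]] [[40.09663068 65.85245925]]
266 [[34.81528601 33.39957191]] [[39.57879055 34.96495937]]
```

```bash
python3 - <<'E'
from tgt import *
p=read_state()['eef_pos'];u=pix('scene',p-[30,0,0])[0].astype(int)
f=lambda P:((pix('scene',P)-u+50)*4+[400,0]).round()
d=np.array([.818,0,-.575]);o=[0,33,0]
for k in (0,8,16,24,32): print(k,f(p+o-k*d))
u=pix('top',p-[30,0,0])[0].astype(int)
for k in (0,8,16,24,32): print(k,((pix('top',p+o-k*d)-u+50)*4).round(),((pix('top',p-o-k*d)-u+50)*4).round())
E
```

```text
0 [[536. 210.]]
8 [[545. 207.]]
16 [[553. 203.]]
24 [[561. 200.]]
32 [[570. 197.]]
0 [[141. 146.]] [[265. 146.]]
8 [[142. 156.]] [[266. 156.]]
16 [[142. 166.]] [[267. 166.]]
24 [[142. 176.]] [[268. 176.]]
32 [[142. 187.]] [[269. 187.]]
```

Emit:
{"method": "apply_moves", "body": {
  "increments": [
    {"tx":0,"ty":0,"tz":-0.04,"rx":0,"ry":0,"rz":0,"claw":0.05},
    {"tx":0,"ty":0,"tz":-0.08,"rx":0,"ry":0,"rz":0,"claw":0.05},
    {"tx":0,"ty":0,"tz":-0.12,"rx":0,"ry":0,"rz":0,"claw":0.05},
    {"tx":0,"ty":0,"tz":-0.15,"rx":0,"ry":0,"rz":0,"claw":0.05},
    {"tx":0,"ty":0,"tz":-0.162,"rx":0,"ry":0,"rz":0,"claw":0.05},
    {"tx":0,"ty":0,"tz":-0.168,"rx":0,"ry":0,"rz":0,"claw":0.05},
    {"tx":0,"ty":0,"tz":-0.17,"rx":0,"ry":0,"rz":0,"claw":0.05},
    {"tx":0,"ty":0,"tz":-0.17,"rx":0,"ry":0,"rz":0,"claw":0.05}
  ]
}}

```text
clock: 7.6
eef_pos: [640.7, -224.8, 68.1]
tool_rot: [-3.136, 0.97, -3.133]
force: [-8.1, -2.8, 19.5]
width: 54.4
```

Emit:
{"method": "apply_moves", "body": {
  "increments": [
    {"tx":0,"ty":0,"tz":0,"rx":0,"ry":0,"rz":0,"claw":0.085},
    {"tx":0,"ty":0,"tz":0,"rx":0,"ry":0,"rz":0,"claw":0.085},
    {"tx":0,"ty":0,"tz":0,"rx":0,"ry":0,"rz":0,"claw":0.085},
    {"tx":0,"ty":0,"tz":0,"rx":0,"ry":0,"rz":0,"claw":0.085},
    {"tx":0,"ty":0,"tz":0,"rx":0,"ry":0,"rz":0,"claw":0.085}
  ]
}}

```text
clock: 8.1
eef_pos: [636.8, -224.4, 61.1]
tool_rot: [3.138, 0.955, -3.141]
force: [-0.3, -0.7, 0.5]
width: 85.3
```

```bash
python3 st.py; python3 -c "
from tgt import *
go([657,-225,45],[.819,0,-.574],[0,1,0])"
```

```text
8.1 [ 636.8 -224.4   61.1] q [ 1.2   1.27 -1.05  2.33  2.91  0.88 -0.29] z [ 0.816  0.004 -0.578] y [-0.004  1.     0.002] F [-0.3 -0.7  0.5] 85.32767669369387
d [ 0.0202 -0.0006 -0.0161] rot [-0.03 -0.05 -0.04]
```

Emit:
{"method": "apply_moves", "body": {
  "increments": [
    {"tx":0.007,"ty":0,"tz":-0.004,"rx":0,"ry":0,"rz":0,"claw":0.085},
    {"tx":0.014,"ty":0,"tz":-0.009,"rx":0,"ry":0,"rz":0,"claw":0.085},
    {"tx":0.02,"ty":0,"tz":-0.013,"rx":0,"ry":0,"rz":0,"claw":0.085},
    {"tx":0.02,"ty":0,"tz":-0.013,"rx":0,"ry":0,"rz":0,"claw":0.085}
  ]
}}

```text
clock: 8.5
eef_pos: [657.8, -224.5, 47.7]
tool_rot: [3.138, 0.955, -3.142]
force: [0.5, 0.3, -0.4]
width: 85.3
```

Emit:
{"method": "apply_moves", "body": {
  "increments": [
    {"tx":0,"ty":0,"tz":0,"rx":0,"ry":0,"rz":0,"claw":0.05},
    {"tx":0,"ty":0,"tz":0,"rx":0,"ry":0,"rz":0,"claw":0.05},
    {"tx":0,"ty":0,"tz":0,"rx":0,"ry":0,"rz":0,"claw":0.05},
    {"tx":0,"ty":0,"tz":0,"rx":0,"ry":0,"rz":0,"claw":0.05},
    {"tx":0,"ty":0,"tz":0,"rx":0,"ry":0,"rz":0,"claw":0.05},
    {"tx":0,"ty":0,"tz":0,"rx":0,"ry":0,"rz":0,"claw":0.05}
  ]
}}

```text
clock: 9.1
eef_pos: [657.0, -224.9, 48.9]
tool_rot: [3.139, 0.956, -3.14]
force: [-2.9, -2.1, 5.3]
width: 65.0
```

Emit:
{"method": "apply_moves", "body": {
  "increments": [
    {"tx":0,"ty":0,"tz":0.02,"rx":0,"ry":0,"rz":0,"claw":0.05},
    {"tx":0,"ty":0,"tz":0.05,"rx":0,"ry":0,"rz":0,"claw":0.05},
    {"tx":0,"ty":0,"tz":0.08,"rx":0,"ry":0,"rz":0,"claw":0.05},
    {"tx":0,"ty":0,"tz":0.11,"rx":0,"ry":0,"rz":0,"claw":0.05},
    {"tx":-0.01,"ty":0,"tz":0.14,"rx":0,"ry":0,"rz":0,"claw":0.05},
    {"tx":-0.03,"ty":0.01,"tz":0.17,"rx":0,"ry":0,"rz":0,"claw":0.05},
    {"tx":-0.05,"ty":0.03,"tz":0.19,"rx":0,"ry":0,"rz":0,"claw":0.05},
    {"tx":-0.06,"ty":0.05,"tz":0.2,"rx":0,"ry":0,"rz":0,"claw":0.05},
    {"tx":-0.06,"ty":0.05,"tz":0.2,"rx":0,"ry":0,"rz":0,"claw":0.05}
  ]
}}

```text
clock: 10.0
eef_pos: [594.2, -170.2, 247.9]
tool_rot: [3.139, 0.952, -3.132]
force: [0.8, 0.8, -3.2]
width: 65.2
```

```bash
python3 st.py; cat > pour.py <<'E'
from tgt import *
J=np.array([546,120.]);yw=-.28;c,s=np.cos(yw),np.sin(yw)
W=lambda a,b,z:np.array([J[0]+c*a-s*b,J[1]+s*a+c*b,z])
n=np.array([c,s,0]); Rz=R.from_rotvec([0,0,yw])
def wp(t,lx,ly,lz):
    Q=R.from_rotvec(n*np.radians(t))*Rz
    v=R.from_rotvec(n*np.radians(t)).apply(W(0,-33,95)-[*J,0])   # lip rel. base, mouth turned to jar -y
    base=W(lx,ly,lz)-v
    return base+Q.apply([35,0,49]),Q.apply([.815,.003,-.579]),Q.apply([0,1,0]),Q.as_rotvec()
if __name__=='__main__':
    for t,lz in [(0,270),(30,240),(50,200),(65,170),(75,155),(85,155),(95,155),(105,155),(115,155)]:
        p,z,y,_=wp(t,-38,25,lz);print(t,p.round(),z.round(2))
    p,z,y,_=wp(0,-38,25,270);go(p,z,y)
E
python3 pour.py
```

```text
10.0 [ 594.2 -170.2  247.9] q [ 1.25  0.73 -1.22  2.44  2.67  0.64 -0.54] z [ 0.814  0.01  -0.58 ] y [-0.011  1.     0.001] F [ 0.8  0.8 -3.2] 65.17203772939905
0 [559. 177. 224.] [ 0.78 -0.22 -0.58]
30 [564. 194. 217.] [ 0.86  0.06 -0.5 ]
50 [566. 199. 196.] [ 0.91  0.2  -0.37]
65 [565. 198. 180.] [ 0.93  0.28 -0.24]
75 [565. 196. 175.] [ 0.94  0.31 -0.15]
85 [563. 192. 184.] [ 0.94  0.33 -0.05]
95 [562. 186. 192.] [0.94 0.33 0.05]
105 [560. 179. 199.] [0.94 0.31 0.15]
115 [558. 172. 204.] [0.93 0.28 0.25]
d [-0.035   0.3467 -0.0239] rot [ 0.   -0.02 -3.31]
```

Emit:
{"method": "apply_moves", "body": {
  "increments": [
    {"tx":-0.003,"ty":0.03,"tz":0,"rx":0,"ry":0,"rz":-0.3,"claw":0.05},
    {"tx":-0.006,"ty":0.06,"tz":0,"rx":0,"ry":0,"rz":-0.6,"claw":0.05},
    {"tx":-0.009,"ty":0.09,"tz":0,"rx":0,"ry":0,"rz":-0.9,"claw":0.05},
    {"tx":-0.012,"ty":0.12,"tz":0,"rx":0,"ry":0,"rz":-1.2,"claw":0.05},
    {"tx":-0.015,"ty":0.15,"tz":0,"rx":0,"ry":0,"rz":-1.5,"claw":0.05},
    {"tx":-0.018,"ty":0.18,"tz":0,"rx":0,"ry":0,"rz":-1.8,"claw":0.05},
    {"tx":-0.021,"ty":0.21,"tz":0,"rx":0,"ry":0,"rz":-2.1,"claw":0.05},
    {"tx":-0.024,"ty":0.24,"tz":0,"rx":0,"ry":0,"rz":-2.4,"claw":0.05},
    {"tx":-0.027,"ty":0.27,"tz":0,"rx":0,"ry":0,"rz":-2.7,"claw":0.05},
    {"tx":-0.03,"ty":0.3,"tz":0,"rx":0,"ry":0,"rz":-3,"claw":0.05},
    {"tx":-0.034,"ty":0.33,"tz":0,"rx":0,"ry":0,"rz":-3.2,"claw":0.05},
    {"tx":-0.035,"ty":0.347,"tz":0,"rx":0,"ry":0,"rz":-3.3,"claw":0.05}
  ]
}}

```text
clock: 11.2
eef_pos: [560.7, 176.5, 246.1]
tool_rot: [3.138, 0.95, 2.857]
force: [1.0, -0.5, -2.7]
width: 65.1
```

```bash
python3 st.py; python3 pour.py | tail -1
```

```text
11.2 [560.7 176.5 246.1] q [-0.09  0.77 -1.21  2.34  1.7   1.6  -1.03] z [ 0.782 -0.224 -0.582] y [0.277 0.961 0.002] F [ 1.  -0.5 -2.7] 65.11573151937792
d [-0.0015  0.     -0.0221] rot [-0.02 -0.03  0.04]
```

Emit:
{"method": "apply_moves", "body": {
  "increments": [
    {"tx":0.001,"ty":0.005,"tz":-0.008,"rx":1.44,"ry":-0.41,"rz":0,"claw":0.05},
    {"tx":0.002,"ty":0.01,"tz":-0.015,"rx":2.88,"ry":-0.83,"rz":0,"claw":0.05},
    {"tx":0.003,"ty":0.014,"tz":-0.022,"rx":4.32,"ry":-1.24,"rz":0,"claw":0.05},
    {"tx":0.003,"ty":0.017,"tz":-0.029,"rx":5.77,"ry":-1.66,"rz":0,"claw":0.05},
    {"tx":0.004,"ty":0.019,"tz":-0.036,"rx":7.2,"ry":-2.07,"rz":0,"claw":0.05},
    {"tx":0.005,"ty":0.021,"tz":-0.044,"rx":8.65,"ry":-2.48,"rz":0,"claw":0.05},
    {"tx":0.005,"ty":0.022,"tz":-0.05,"rx":9.6,"ry":-2.76,"rz":0,"claw":0.05},
    {"tx":0.005,"ty":0.022,"tz":-0.058,"rx":11,"ry":-3.17,"rz":0,"claw":0.05},
    {"tx":0.004,"ty":0.021,"tz":-0.066,"rx":12.5,"ry":-3.59,"rz":0,"claw":0.05},
    {"tx":0.004,"ty":0.021,"tz":-0.066,"rx":12.5,"ry":-3.59,"rz":0,"claw":0.05}
  ]
}}

```text
clock: 12.2
eef_pos: [663.5, 236.9, 159.5]
tool_rot: [1.852, 0.346, 1.949]
force: [-1.3, -0.3, -4.1]
width: 65.3
```

```bash
python3 st.py; python3 - <<'E'
from pour import *
for t in (65,75,85,95,105):
    p,z,y,_=wp(t,-38,25,170 if t==65 else 155);go(p,z,y)
snap('top','t4.png'); snap('scene','s4.png')
a=cv2.imread('pics/t4.png')[140:290,90:240]; b=cv2.imread('pics/s4.png')[170:350,130:310]
cv2.imwrite('pics/v4.png',np.hstack([cv2.resize(x,(400,400),interpolation=cv2.INTER_CUBIC) for x in(a,b)]))
E
```

```text
12.2 [663.5 236.9 159.5] q [ 0.26  1.51 -1.24  2.47  3.    1.85 -1.57] z [ 0.928  0.267 -0.261] y [0.138 0.405 0.904] F [-1.3 -0.3 -4.1] 65.27510441398611
d [-0.0981 -0.0386  0.021 ] rot [ 0.02 -0.23  0.16]
d [-0.0988 -0.0412  0.0155] rot [ 1.94 -0.8   0.14]
d [-0.1    -0.0453  0.0244] rot [ 3.86 -1.36  0.12]
d [-0.1016 -0.0508  0.0324] rot [ 5.78 -1.93  0.1 ]
d [-0.1035 -0.0576  0.0393] rot [ 7.7  -2.49  0.08]
```

View pics/v4.png

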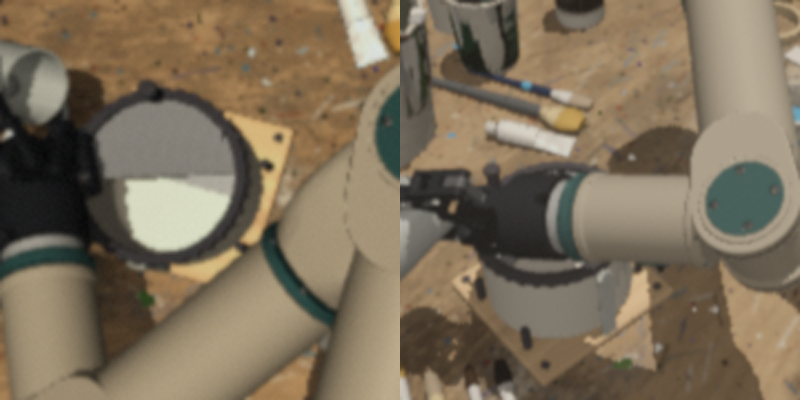

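```bash
cat > pour2.py <<'E'
from pour import *
H=R.from_rotvec([0,0,yw-np.pi/2])
def wp2(t,lx,ly,lz):
    N=R.from_rotvec(n*np.radians(t)); Q=N*H
    base=W(lx,ly,lz)-N.apply(W(0,-33,95)-[*J,0])
    return base+Q.apply([35,0,49]),Q.apply([.815,.003,-.579]),Q.apply([0,1,0])
def path(t,l):
    p,z,y=wp2(t,*l); go(p,z,y)
    s=read_state();M=R.from_euler('xyz',s['tool_rot']); z/=np.linalg.norm(z);y-=z*(y@z);y/=np.linalg.norm(y)
    rv=(R.from_matrix(np.c_[np.cross(y,z),y,z])*M.inv()).as_rotvec()
    up=np.array([0,-1,0]) # placeholder
    d0=np.array([.815,.003,-.579]);y0=np.array([0,1,0.]);G=R.from_matrix(np.c_[np.cross(y0,d0),y0,d0])
    a_tool=G.inv().apply([0,0,1])
    print('p',p.round(),'tilt along',[round(float(np.degrees(np.arccos((R.from_rotvec(rv*f)*M).apply(a_tool)[2])))) for f in np.linspace(0,1,7)])
E
python3 - <<'E'
from pour2 import *
for t in (0,20,35): path(t,(-38,25,280))
for t,lz in ((35,260),(55,230),(70,180),(80,160),(90,155),(100,155),(110,155)): print(t,[v.round(2) for v in wp2(t,-38,25,lz)])
E
```

```text
d [-0.1478 -0.0848  0.0722] rot [ -6.94  12.33 -15.66]
p [516. 153. 234.] tilt along [65, 56, 45, 35, 23, 12, 0]
d [-0.1434 -0.0696  0.0743] rot [ -3.33  13.68 -13.39]
p [520. 168. 236.] tilt along [65, 58, 51, 43, 35, 27, 20]
d [-0.1404 -0.0591  0.0794] rot [ -0.66  14.45 -11.54]
p [523. 178. 241.] tilt along [65, 60, 55, 50, 45, 39, 35]
35 [array([523.23, 178.31, 221.17]), array([-0.09, -0.32, -0.94]), array([ 0.96, -0.28,  0.  ])]
55 [array([526.49, 189.64, 201.98]), array([ 0.  ,  0.01, -1.  ]), array([ 0.96, -0.28,  0.  ])]
70 [array([528.15, 195.41, 162.39]), array([ 0.08,  0.25, -0.96]), array([ 0.96, -0.28,  0.  ])]
80 [array([528.81, 197.73, 150.04]), array([ 0.12,  0.41, -0.9 ]), array([ 0.96, -0.28,  0.  ])]
90 [array([529.1 , 198.74, 153.  ]), array([ 0.16,  0.56, -0.82]), array([ 0.96, -0.28,  0.  ])]
100 [array([529.  , 198.4 , 161.02]), array([ 0.2 ,  0.68, -0.7 ]), array([ 0.96, -0.28,  0.  ])]
110 [array([528.52, 196.73, 168.85]), array([ 0.23,  0.79, -0.57]), array([ 0.96, -0.28,  0.  ])]
```

Emit:
{"method": "apply_moves", "body": {
  "increments": [
    {"tx":0,"ty":0,"tz":0.04,"rx":-0.06,"ry":1.2,"rz":-0.96,"claw":0.05},
    {"tx":-0.01,"ty":0,"tz":0.08,"rx":-0.11,"ry":2.4,"rz":-1.92,"claw":0.05},
    {"tx":-0.02,"ty":0,"tz":0.12,"rx":-0.17,"ry":3.6,"rz":-2.88,"claw":0.05},
    {"tx":-0.035,"ty":-0.01,"tz":0.13,"rx":-0.22,"ry":4.8,"rz":-3.85,"claw":0.05},
    {"tx":-0.05,"ty":-0.02,"tz":0.13,"rx":-0.28,"ry":6,"rz":-4.8,"claw":0.05},
    {"tx":-0.065,"ty":-0.03,"tz":0.13,"rx":-0.33,"ry":7.2,"rz":-5.77,"claw":0.05},
    {"tx":-0.08,"ty":-0.035,"tz":0.13,"rx":-0.38,"ry":8.4,"rz":-6.7,"claw":0.05},
    {"tx":-0.095,"ty":-0.04,"tz":0.13,"rx":-0.44,"ry":9.6,"rz":-7.7,"claw":0.05},
    {"tx":-0.11,"ty":-0.045,"tz":0.12,"rx":-0.5,"ry":10.8,"rz":-8.6,"claw":0.05},
    {"tx":-0.12,"ty":-0.05,"tz":0.11,"rx":-0.55,"ry":12,"rz":-9.6,"claw":0.05},
    {"tx":-0.13,"ty":-0.055,"tz":0.1,"rx":-0.6,"ry":13.2,"rz":-10.5,"claw":0.05},
    {"tx":-0.14,"ty":-0.059,"tz":0.1,"rx":-0.66,"ry":14.45,"rz":-11.54,"claw":0.05}
  ]
}}

```text
clock: 13.5
eef_pos: [523.0, 181.9, 271.6]
tool_rot: [3.029, 0.315, 1.34]
force: [1.2, -0.4, -3.5]
width: 65.2
```

```bash
python3 st.py; python3 - <<'E'
from pour2 import *
path(35,(-38,25,260))
E
```

```text
13.5 [523.  181.9 271.6] q [ 0.03  0.71 -1.11  1.6   0.82  1.55 -1.43] z [ 0.039 -0.325 -0.945] y [ 0.975 -0.193  0.106] F [ 1.2 -0.4 -3.5] 65.1673008486687
d [ 0.0003 -0.0036 -0.0505] rot [-0.    1.23 -0.97]
p [523. 178. 221.] tilt along [37, 37, 36, 36, 36, 35, 35]
```

```bash
python3 - <<'E'
from pour2 import *
path(55,(-38,25,220)); path(75,(-38,25,165))
E
```

```text
d [ 0.0035  0.0077 -0.0797] rot [ 3.88  0.27 -0.75]
p [526. 190. 192.] tilt along [37, 40, 43, 46, 49, 52, 55]
d [ 0.0056  0.0148 -0.1205] rot [ 7.75 -0.71 -0.52]
p [529. 197. 151.] tilt along [37, 43, 50, 56, 62, 69, 75]
```

Emit:
{"method": "apply_moves", "body": {
  "increments": [
    {"tx":0.001,"ty":0.002,"tz":-0.02,"rx":1,"ry":0.1,"rz":-0.3,"claw":0.05},
    {"tx":0.002,"ty":0.004,"tz":-0.04,"rx":2,"ry":0.2,"rz":-0.5,"claw":0.05},
    {"tx":0.003,"ty":0.006,"tz":-0.06,"rx":3,"ry":0.25,"rz":-0.7,"claw":0.05},
    {"tx":0.0035,"ty":0.008,"tz":-0.08,"rx":3.9,"ry":0.27,"rz":-0.75,"claw":0.05},
    {"tx":0.004,"ty":0.01,"tz":-0.09,"rx":4.9,"ry":0.05,"rz":-0.7,"claw":0.05},
    {"tx":0.0045,"ty":0.012,"tz":-0.1,"rx":5.8,"ry":-0.2,"rz":-0.65,"claw":0.05},
    {"tx":0.005,"ty":0.014,"tz":-0.11,"rx":6.8,"ry":-0.45,"rz":-0.6,"claw":0.05},
    {"tx":0.0056,"ty":0.0148,"tz":-0.12,"rx":7.75,"ry":-0.71,"rz":-0.52,"claw":0.05},
    {"tx":0.0056,"ty":0.0148,"tz":-0.12,"rx":7.75,"ry":-0.71,"rz":-0.52,"claw":0.05}
  ]
}}

```text
clock: 14.4
eef_pos: [527.9, 190.6, 147.8]
tool_rot: [3.138, -0.348, 1.287]
force: [-0.0, -1.2, -3.5]
width: 65.1
```

```bash
python3 st.py; python3 - <<'E'
from pour2 import *
path(75,(-38,25,160));path(90,(-38,25,155));path(105,(-38,25,155));path(112,(-38,25,155))
snap('top','t5.png'); snap('scene','s5.png')
a=cv2.imread('pics/t5.png')[140:290,90:240]; b=cv2.imread('pics/s5.png')[170:350,130:310]
cv2.imwrite('pics/v5.png',np.hstack([cv2.resize(x,(400,400),interpolation=cv2.INTER_CUBIC) for x in(a,b)]))
E
```

```text
14.4 [527.9 190.6 147.8] q [ 0.53  0.82 -1.2   2.    0.85  0.67 -1.36] z [ 0.099  0.327 -0.94 ] y [ 0.96  -0.281  0.003] F [-0.  -1.2 -3.5] 65.09811996824996
d [ 0.0007  0.0061 -0.0017] rot [ 0.08 -0.02  0.05]
p [529. 197. 146.] tilt along [75, 75, 75, 75, 75, 75, 75]
d [0.0012 0.0081 0.0052] rot [ 2.97 -0.86  0.05]
p [529. 199. 153.] tilt along [75, 77, 80, 82, 85, 87, 90]
d [0.0009 0.0071 0.0171] rot [ 5.85 -1.69  0.05]
p [529. 198. 165.] tilt along [75, 80, 85, 90, 95, 100, 105]
d [0.0005 0.0056 0.0225] rot [ 7.19 -2.08  0.05]
p [528. 196. 170.] tilt along [75, 81, 87, 93, 100, 106, 112]
```

View pics/v5.png

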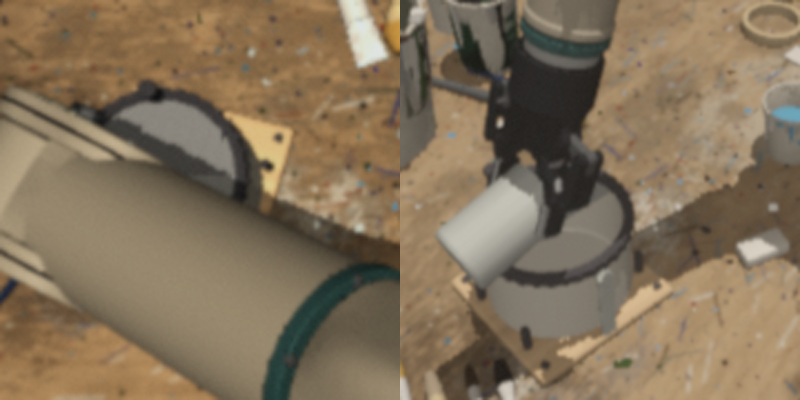

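Emit:
{"method": "apply_moves", "body": {
  "increments": [
    {"tx":0,"ty":0.003,"tz":0,"rx":0.7,"ry":-0.2,"rz":0,"claw":0.05},
    {"tx":0,"ty":0.005,"tz":0.001,"rx":1.4,"ry":-0.4,"rz":0,"claw":0.05},
    {"tx":0.001,"ty":0.006,"tz":0.003,"rx":2.1,"ry":-0.6,"rz":0,"claw":0.05},
    {"tx":0.001,"ty":0.007,"tz":0.005,"rx":2.9,"ry":-0.84,"rz":0,"claw":0.05},
    {"tx":0.001,"ty":0.007,"tz":0.008,"rx":3.6,"ry":-1.04,"rz":0,"claw":0.05},
    {"tx":0.001,"ty":0.007,"tz":0.011,"rx":4.4,"ry":-1.27,"rz":0,"claw":0.05},
    {"tx":0.001,"ty":0.007,"tz":0.014,"rx":5.1,"ry":-1.47,"rz":0,"claw":0.05},
    {"tx":0.001,"ty":0.007,"tz":0.017,"rx":5.85,"ry":-1.69,"rz":0,"claw":0.05},
    {"tx":0.001,"ty":0.007,"tz":0.017,"rx":5.85,"ry":-1.69,"rz":0,"claw":0.05},
    {"tx":0.001,"ty":0.007,"tz":0.017,"rx":5.85,"ry":-1.69,"rz":0,"claw":0.05}
  ]
}}

```text
clock: 15.5
eef_pos: [539.2, 196.7, 170.0]
tool_rot: [-3.134, -0.88, 1.291]
force: [1.3, -0.7, -1.7]
width: 65.0
```

```bash
python3 st.py; python3 - <<'E'
from pour2 import *
path(112,(-38,25,155));path(40,(-38,25,260))
snap('top','t6.png'); snap('scene','s6.png')
E
```

```text
15.5 [539.2 196.7 170. ] q [ 0.85  1.05 -1.25  2.13  0.52  0.23 -0.74] z [ 0.206  0.743 -0.637] y [ 0.963 -0.27  -0.005] F [ 1.3 -0.7 -1.7] 64.98922058271812
d [-0.0108 -0.0004  0.0003] rot [ 1.32 -0.45 -0.1 ]
p [528. 196. 170.] tilt along [105, 106, 107, 109, 110, 111, 112]
d [-0.0151 -0.0152  0.0534] rot [-12.54   3.48  -0.04]
p [524. 181. 223.] tilt along [105, 94, 83, 73, 62, 51, 40]
```

Emit:
{"method": "apply_moves", "body": {
  "increments": [
    {"tx":-0.002,"ty":-0.002,"tz":0.01,"rx":-1.5,"ry":0.42,"rz":0,"claw":0.05},
    {"tx":-0.004,"ty":-0.004,"tz":0.02,"rx":-3,"ry":0.84,"rz":0,"claw":0.05},
    {"tx":-0.006,"ty":-0.006,"tz":0.03,"rx":-4.6,"ry":1.27,"rz":0,"claw":0.05},
    {"tx":-0.008,"ty":-0.008,"tz":0.045,"rx":-6.2,"ry":1.72,"rz":0,"claw":0.05},
    {"tx":-0.01,"ty":-0.01,"tz":0.06,"rx":-7.8,"ry":2.17,"rz":0,"claw":0.05},
    {"tx":-0.012,"ty":-0.012,"tz":0.08,"rx":-9.4,"ry":2.6,"rz":0,"claw":0.05},
    {"tx":-0.014,"ty":-0.014,"tz":0.1,"rx":-11,"ry":3.05,"rz":0,"claw":0.05},
    {"tx":-0.015,"ty":-0.015,"tz":0.12,"rx":-12.5,"ry":3.48,"rz":0,"claw":0.05},
    {"tx":-0.015,"ty":-0.015,"tz":0.13,"rx":-12.5,"ry":3.48,"rz":0,"claw":0.05}
  ]
}}

```text
clock: 16.5
eef_pos: [520.8, 190.9, 301.3]
tool_rot: [3.141, 0.247, 1.306]
force: [-0.7, 1.1, -1.4]
width: 65.5
```

```bash
python3 st.py; cat > place.py <<'E'
from tgt import *
import sys
h=np.radians(float(sys.argv[1]));Z=float(sys.argv[2]);Q=R.from_rotvec([0,0,h])
go(np.array([600,-200,Z])+Q.apply([35,0,49]),Q.apply([.815,.003,-.579]),Q.apply([0,1,0]))
E
python3 place.py -60 150;python3 place.py -90 150
```

```text
16.5 [520.8 190.9 301.3] q [-0.04  0.6  -0.82  1.49  0.54  1.48 -1.21] z [-0.063 -0.236 -0.97 ] y [ 0.965 -0.262  0.001] F [-0.7  1.1 -1.4] 65.47444175994293
d [ 0.0967 -0.4212 -0.1023] rot [-8.23 -1.09  8.66]
d [ 0.0792 -0.4259 -0.1023] rot [-8.05  1.05  2.92]
```

Emit:
{"method": "apply_moves", "body": {
  "increments": [
    {"tx":0.0,"ty":-0.03,"tz":0.02,"rx":-0.7,"ry":-0.1,"rz":0.72,"claw":0.05},
    {"tx":0.01,"ty":-0.065,"tz":0.03,"rx":-1.4,"ry":-0.2,"rz":1.44,"claw":0.05},
    {"tx":0.02,"ty":-0.1,"tz":0.03,"rx":-2.1,"ry":-0.3,"rz":2.2,"claw":0.05},
    {"tx":0.03,"ty":-0.135,"tz":0.03,"rx":-2.8,"ry":-0.4,"rz":2.9,"claw":0.05},
    {"tx":0.04,"ty":-0.17,"tz":0.03,"rx":-3.5,"ry":-0.5,"rz":3.6,"claw":0.05},
    {"tx":0.05,"ty":-0.205,"tz":0.02,"rx":-4.2,"ry":-0.6,"rz":4.3,"claw":0.05},
    {"tx":0.06,"ty":-0.24,"tz":0,"rx":-4.9,"ry":-0.7,"rz":5,"claw":0.05},
    {"tx":0.07,"ty":-0.275,"tz":-0.02,"rx":-5.6,"ry":-0.8,"rz":5.8,"claw":0.05},
    {"tx":0.08,"ty":-0.31,"tz":-0.04,"rx":-6.3,"ry":-0.9,"rz":6.5,"claw":0.05},
    {"tx":0.09,"ty":-0.345,"tz":-0.06,"rx":-7,"ry":-0.95,"rz":7.2,"claw":0.05},
    {"tx":0.095,"ty":-0.38,"tz":-0.08,"rx":-7.6,"ry":-1,"rz":8,"claw":0.05},
    {"tx":0.097,"ty":-0.42,"tz":-0.1,"rx":-8.23,"ry":-1.09,"rz":8.66,"claw":0.05}
  ]
}}

```text
clock: 17.7
eef_pos: [621.2, -236.7, 199.1]
tool_rot: [3.118, 0.957, 2.073]
force: [1.1, -1.5, -1.4]
width: 65.2
```

```bash
python3 st.py; python3 place.py -60 5
```

```text
17.7 [ 621.2 -236.7  199.1] q [ 0.25  0.71 -0.55  2.15  1.74  1.21 -1.1 ] z [ 0.415 -0.705 -0.576] y [0.867 0.499 0.014] F [ 1.1 -1.5 -1.4] 65.17211644875638
d [-0.0037  0.0064 -0.1451] rot [-0.03  0.14  0.05]
```

```bash
python3 - <<'E'
from h import *
snap('top','t7.png'); snap('scene','s7.png')
T=cv2.imread('pics/t7.png');S=cv2.imread('pics/s7.png')
rs=lambda x,w,h:cv2.resize(x,(w,h),interpolation=cv2.INTER_CUBIC)
a=rs(T[160:250,100:190],400,400);b=rs(S[100:230,220:350],400,400);c=rs(S[0:420,0:560],266,200);d=rs(T,267,200);e=rs(S[235:335,150:250],267,200)
cv2.imwrite('pics/v7.png',np.vstack([np.hstack([a,b]),np.hstack([c,d,e])]))
E
```

```text
(no output)
```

View pics/v7.png

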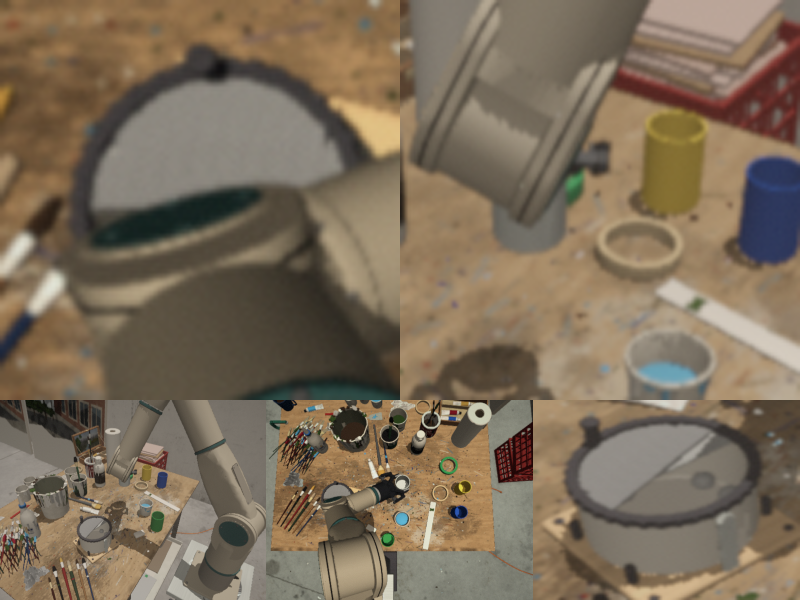

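Emit:
{"method": "apply_moves", "body": {
  "increments": [
    {"tx":0,"ty":0,"tz":-0.03,"rx":0,"ry":0.14,"rz":0,"claw":0.05},
    {"tx":0,"ty":0,"tz":-0.06,"rx":0,"ry":0.14,"rz":0,"claw":0.05},
    {"tx":0,"ty":0,"tz":-0.09,"rx":0,"ry":0.14,"rz":0,"claw":0.05},
    {"tx":0,"ty":0,"tz":-0.12,"rx":0,"ry":0.14,"rz":0,"claw":0.05},
    {"tx":0,"ty":0,"tz":-0.135,"rx":0,"ry":0.14,"rz":0,"claw":0.05},
    {"tx":0,"ty":0,"tz":-0.142,"rx":0,"ry":0.14,"rz":0,"claw":0.05},
    {"tx":0,"ty":0,"tz":-0.145,"rx":0,"ry":0.14,"rz":0,"claw":0.05},
    {"tx":0,"ty":0,"tz":-0.145,"rx":0,"ry":0.14,"rz":0,"claw":0.05}
  ]
}}

```text
clock: 18.6
eef_pos: [620.0, -238.3, 54.7]
tool_rot: [3.141, 0.952, 2.085]
force: [-0.2, -1.0, -1.9]
width: 64.8
```

```bash
python3 st.py; python3 place.py -60 0
```

```text
18.6 [ 620.  -238.3   54.7] q [ 0.2   1.01 -0.49  2.15  1.93  1.31 -1.36] z [ 0.401 -0.709 -0.58 ] y [0.87  0.492 0.   ] F [-0.2 -1.  -1.9] 64.80679110649402
d [-0.0025  0.008  -0.0057] rot [-0.   -0.02  0.13]
```

Emit:
{"method": "apply_moves", "body": {
  "increments": [
    {"tx":0,"ty":0,"tz":-0.002,"rx":0,"ry":0,"rz":0,"claw":0.05},
    {"tx":0,"ty":0,"tz":-0.004,"rx":0,"ry":0,"rz":0,"claw":0.05},
    {"tx":0,"ty":0,"tz":-0.005,"rx":0,"ry":0,"rz":0,"claw":0.05},
    {"tx":0,"ty":0,"tz":-0.005,"rx":0,"ry":0,"rz":0,"claw":0.05}
  ]
}}

```text
clock: 19.0
eef_pos: [619.4, -239.0, 49.2]
tool_rot: [-3.139, 0.952, 2.087]
force: [-0.3, -0.7, -0.7]
width: 65.2
```

Emit:
{"method": "apply_moves", "body": {
  "increments": [
    {"tx":0,"ty":0,"tz":-0.001,"rx":0,"ry":0,"rz":0,"claw":0.05},
    {"tx":0,"ty":0,"tz":-0.002,"rx":0,"ry":0,"rz":0,"claw":0.05},
    {"tx":0,"ty":0,"tz":-0.002,"rx":0,"ry":0,"rz":0,"claw":0.05}
  ]
}}

```text
clock: 19.3
eef_pos: [619.7, -239.6, 48.9]
tool_rot: [-3.14, 0.956, 2.087]
force: [-2.5, 2.9, 8.1]
width: 65.3
```

Emit:
{"method": "apply_moves", "body": {
  "increments": [
    {"tx":0,"ty":0,"tz":0.001,"rx":0,"ry":0,"rz":0,"claw":0.085},
    {"tx":0,"ty":0,"tz":0.001,"rx":0,"ry":0,"rz":0,"claw":0.085},
    {"tx":0,"ty":0,"tz":0.001,"rx":0,"ry":0,"rz":0,"claw":0.085},
    {"tx":0,"ty":0,"tz":0.001,"rx":0,"ry":0,"rz":0,"claw":0.085},
    {"tx":0,"ty":0,"tz":0.001,"rx":0,"ry":0,"rz":0,"claw":0.085},
    {"tx":-0.008,"ty":0.014,"tz":0.012,"rx":0,"ry":0,"rz":0,"claw":0.085},
    {"tx":-0.016,"ty":0.028,"tz":0.024,"rx":0,"ry":0,"rz":0,"claw":0.085},
    {"tx":-0.024,"ty":0.042,"tz":0.036,"rx":0,"ry":0,"rz":0,"claw":0.085},
    {"tx":-0.032,"ty":0.056,"tz":0.06,"rx":0,"ry":0,"rz":0,"claw":0.085},
    {"tx":-0.04,"ty":0.07,"tz":0.09,"rx":0,"ry":0,"rz":0,"claw":0.085},
    {"tx":-0.04,"ty":0.08,"tz":0.13,"rx":0,"ry":0,"rz":0,"claw":0.085},
    {"tx":-0.04,"ty":0.09,"tz":0.17,"rx":0,"ry":0,"rz":0,"claw":0.085}
  ]
}}

```text
clock: 20.5
eef_pos: [578.9, -148.2, 217.8]
tool_rot: [-3.136, 0.951, 2.091]
force: [0.1, -1.0, 0.6]
width: 85.0
```

```bash
python3 st.py; python3 - <<'E'
from tgt import *
for yw in (0,30,60,90,120): 
    r=np.radians(yw);print(yw,end=' ');go([560,40,260],[0,0,-1],[np.cos(r),np.sin(r),0])
E
```

```text
20.5 [ 578.9 -148.2  217.8] q [ 0.09  0.67 -0.64  2.19  1.54  1.32 -1.14] z [ 0.4   -0.709 -0.581] y [ 0.87   0.493 -0.003] F [ 0.1 -1.   0.6] 84.97803688707138
0 d [-0.0189  0.1882  0.0422] rot [10.66  2.78 -5.47]
30 d [-0.0189  0.1882  0.0422] rot [9.48 5.38 0.07]
60 d [-0.0189  0.1882  0.0422] rot [7.85 7.74 5.6 ]
90 d [-0.0189  0.1882  0.0422] rot [ 5.76  9.82 11.11]
120 d [-0.0189  0.1882  0.0422] rot [ 3.2  11.6  16.57]
```

```bash
python3 - <<'E'
from tgt import *
print(world('top',[(146.8,173.7)],146),world('scene',[(171.7,244.5)],146))
T=cv2.imread('pics/t7.png')[160:195,125:170];S=cv2.imread('pics/s7.png')[230:275,150:195]
g=lambda x:cv2.cvtColor(x,6)
for im,o,n in((T,(125,160),'top'),(S,(150,230),'scene')):
    m=g(im); print(n,m.min()); 
    np.set_printoptions(linewidth=250); print(m[::2,::2])
r=np.radians(-88);go([616,124,260],[0,0,-1],[np.cos(r),np.sin(r),0])
E
```

```text
[[617.89628409 118.90644251 146.        ]] [[619.98475777 122.12667177 146.        ]]
top 16
[[113 116 113 106 104 106 112 123 121 117 113 114 114 112 111 113 117 119 121 120 112 108 118]
 [118 114 119 121 116 115 119 122 117 119 120 117 104 113 115 114 109 122 122 116 115 113 119]
 [102 109 109 111 118 113 115 117 119 123 116 108  98 118 117 115 113 117 111 112 112 118 119]
 [ 96 105 100 105 110 105 114 112 112 117 116 119 125 125 117  87 117 119 111 111 106 105 111]
 [114 121 122 121 119 118 118 112 107 115 118 127 131 133 125 108 111 109 116 129 117 118 128]
 [106 110 120 127 121 101 114 118 107  77  71  88 107 116 131 127 120 113 114 117 118 117 124]
 [106 109 118 128 125 112 117 132 102  61  59  58  72  95 114 120 111 122 116 114 115 118 128]
 [ 98 109 120 124 125 116 109 100  71  61  61  50  21  45  64  70  64  74  90 101 112 113 117]
 [101 116 136 113 110  79  68  62  57  54  50  26  20  50  62  61  61  59  60  63  88 107 116]
 [ 87 103 102  86  69  60  57  61  79  99 107  84  85 118 128 124 100  80  64  58  59  66  91]
 [ 87  87  67  59  58  63  91 120 133 135 137 137 136 138
[... 2250 characters left out ...]
 137 135 127 104  82  75 113 143 144 143 143 144 143 143 143 143 142 142 141]
 [134 138 142 135 136 131 123  88  80  83 139 143 142 143 142 143 144 144 142 142 142 143 142]
 [141 150 145 132 128 123 101  81  78 119 144 143 143 144 144 143 143 144 142 142 141 142 141]
 [149 153 149 140 135 132 107  80  80 133 143 143 142 143 144 144 141 142 142 143 141 141 142]
 [117 147 149 149 147 138  88  82  83 138 142 143 143 144 143 143 142 142 142 141 141 141 141]
 [137 147 149 149 145 138  90  83  87 139 143 143 143 143 143 142 142 142 142 141 141 140 136]
 [133 141 141 141 145 139  87  83  94 140 142 143 142 142 143 141 141 142 142 141 140 138 118]]
d [0.0371 0.2722 0.0422] rot [ 11.25  -6.34 -21.45]
```

Emit:
{"method": "apply_moves", "body": {
  "increments": [
    {"tx":0,"ty":0.02,"tz":0.02,"rx":0.7,"ry":-0.4,"rz":-1.35,"claw":0.05},
    {"tx":0,"ty":0.04,"tz":0.04,"rx":1.4,"ry":-0.8,"rz":-2.7,"claw":0.05},
    {"tx":0,"ty":0.06,"tz":0.06,"rx":2.1,"ry":-1.2,"rz":-4.05,"claw":0.05},
    {"tx":0,"ty":0.08,"tz":0.08,"rx":2.8,"ry":-1.6,"rz":-5.4,"claw":0.05},
    {"tx":0,"ty":0.1,"tz":0.08,"rx":3.5,"ry":-2,"rz":-6.75,"claw":0.05},
    {"tx":0,"ty":0.12,"tz":0.08,"rx":4.2,"ry":-2.4,"rz":-8.1,"claw":0.05},
    {"tx":0.01,"ty":0.14,"tz":0.08,"rx":4.9,"ry":-2.8,"rz":-9.4,"claw":0.05},
    {"tx":0.01,"ty":0.16,"tz":0.08,"rx":5.6,"ry":-3.2,"rz":-10.8,"claw":0.05},
    {"tx":0.02,"ty":0.18,"tz":0.08,"rx":6.3,"ry":-3.6,"rz":-12.1,"claw":0.05},
    {"tx":0.02,"ty":0.2,"tz":0.08,"rx":7,"ry":-4,"rz":-13.5,"claw":0.05},
    {"tx":0.03,"ty":0.22,"tz":0.08,"rx":7.7,"ry":-4.4,"rz":-14.8,"claw":0.05},
    {"tx":0.03,"ty":0.24,"tz":0.08,"rx":8.4,"ry":-4.8,"rz":-16.2,"claw":0.05}
  ]
}}

```text
clock: 21.7
eef_pos: [610.1, 91.6, 296.4]
tool_rot: [2.942, 0.196, 0.469]
force: [-0.6, -0.2, 0.2]
width: 49.9
```

```bash
python3 st.py; python3 - <<'E'
from tgt import *
r=np.radians(-89);go([618,121,200],[0,0,-1],[np.cos(r),np.sin(r),0])
E
```

```text
21.7 [610.1  91.6 296.4] q [ 0.01  0.65 -0.63  1.34  0.55  1.5  -1.75] z [-0.081 -0.263 -0.961] y [ 0.477 -0.857  0.194] F [-0.6 -0.2  0.2] 49.86471747764227
d [ 0.0079  0.0294 -0.0964] rot [ 2.78 -1.64 -5.36]
```

Emit:
{"method": "apply_moves", "body": {
  "increments": [
    {"tx":0.002,"ty":0.007,"tz":-0.02,"rx":0.7,"ry":-0.4,"rz":-1.35,"claw":0.05},
    {"tx":0.004,"ty":0.015,"tz":-0.04,"rx":1.4,"ry":-0.8,"rz":-2.7,"claw":0.05},
    {"tx":0.006,"ty":0.022,"tz":-0.06,"rx":2.1,"ry":-1.2,"rz":-4,"claw":0.05},
    {"tx":0.008,"ty":0.029,"tz":-0.08,"rx":2.78,"ry":-1.64,"rz":-5.36,"claw":0.05},
    {"tx":0.008,"ty":0.029,"tz":-0.1,"rx":2.78,"ry":-1.64,"rz":-5.36,"claw":0.05},
    {"tx":0.008,"ty":0.029,"tz":-0.11,"rx":2.78,"ry":-1.64,"rz":-5.36,"claw":0.05},
    {"tx":0.008,"ty":0.029,"tz":-0.11,"rx":2.78,"ry":-1.64,"rz":-5.36,"claw":0.05}
  ]
}}

```text
clock: 22.4
eef_pos: [616.3, 119.6, 185.5]
tool_rot: [3.139, 0.004, 0.024]
force: [1.0, 0.2, 0.9]
width: 50.2
```

```bash
python3 st.py; python3 - <<'E'
from tgt import *
r=np.radians(-89);go([618,121,122],[0,0,-1],[np.cos(r),np.sin(r),0])
snap('top','t8.png'); snap('scene','s8.png')
T=cv2.imread('pics/t8.png')[155:245,100:190];S=cv2.imread('pics/s8.png')[190:290,130:230]
rs=lambda x:cv2.resize(x,(400,400),interpolation=cv2.INTER_CUBIC)
cv2.imwrite('pics/v8.png',np.hstack([rs(T),rs(S)]))
E
```

```text
22.4 [616.3 119.6 185.5] q [ 0.11  0.67 -0.59  1.58  0.42  1.02 -2.15] z [-0.004 -0.003 -1.   ] y [ 0.024 -1.     0.003] F [1.  0.2 0.9] 50.18685587589883
d [ 0.0017  0.0014 -0.0635] rot [ 0.04 -0.05 -0.07]
```

View pics/v8.png

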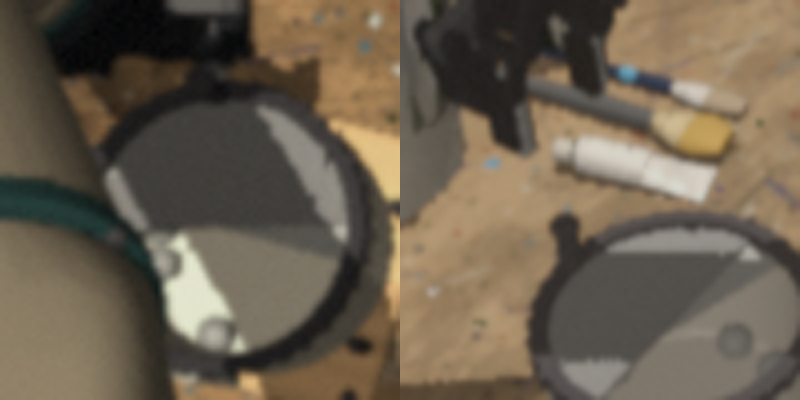

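```bash
python3 - <<'E'
from h import *
for z in(140,148,185,200,215): print(z,pix('scene',[616.3,119.6,z])[0].round(1))
print(pix('scene',[618,121,148]))
E
```

```text
140 [174.1 246.4]
148 [173.6 243.8]
185 [171.5 231.6]
200 [170.6 226.5]
215 [169.6 221.3]
[[172.60413696 243.89361243]]
```

Emit:
{"method": "apply_moves", "body": {
  "increments": [
    {"tx":0.001,"ty":0.001,"tz":-0.015,"rx":0,"ry":0,"rz":0,"claw":0.05},
    {"tx":0.001,"ty":0.001,"tz":-0.03,"rx":0,"ry":0,"rz":0,"claw":0.05},
    {"tx":0.001,"ty":0.001,"tz":-0.045,"rx":0,"ry":0,"rz":0,"claw":0.05},
    {"tx":0.001,"ty":0.001,"tz":-0.055,"rx":0,"ry":0,"rz":0,"claw":0.05},
    {"tx":0.001,"ty":0.001,"tz":-0.064,"rx":0,"ry":0,"rz":0,"claw":0.05},
    {"tx":0.001,"ty":0.001,"tz":-0.064,"rx":0,"ry":0,"rz":0,"claw":0.05}
  ]
}}

```text
clock: 23.1
eef_pos: [617.4, 120.7, 121.3]
tool_rot: [3.139, 0.004, 0.023]
force: [-1.1, -0.2, 0.3]
width: 49.9
```

Emit:
{"method": "apply_moves", "body": {
  "increments": [
    {"tx":0,"ty":0,"tz":0,"rx":0,"ry":0,"rz":0,"claw":0.026},
    {"tx":0,"ty":0,"tz":0,"rx":0,"ry":0,"rz":0,"claw":0.026},
    {"tx":0,"ty":0,"tz":0,"rx":0,"ry":0,"rz":0,"claw":0.026},
    {"tx":0,"ty":0,"tz":0,"rx":0,"ry":0,"rz":0,"claw":0.026}
  ]
}}

```text
clock: 23.5
eef_pos: [618.7, 121.1, 123.5]
tool_rot: [3.14, 0.0, 0.023]
force: [-0.1, 0.1, -0.0]
width: 26.1
```

```bash
python3 st.py; python3 - <<'E'
from h import *
snap('scene','s9.png'); S=cv2.cvtColor(cv2.imread('pics/s9.png'),6)
np.set_printoptions(linewidth=250)
print(S[205:265:2,150:196:2])
for z in (120,130,140,150,160): print(z,pix('scene',[[617.4,120.7+18,z],[617.4,120.7-18,z]]).round(1).tolist())
E
```

```text
23.5 [618.7 121.1 123.5] q [ 0.09  0.74 -0.55  1.64  0.47  0.9  -2.2 ] z [-0.    -0.002 -1.   ] y [ 0.023 -1.     0.002] F [-0.1  0.1 -0. ] 26.06170723766161
[[ 34  35  35  36  36  35  35  35  35  36  34  36  37  33  34  37  38  39  37  93 140 143 137]
 [ 33  34  37  34  35  33  33  33  34  33  33  35  37  34  34  39  41  40  37 105 117 130 129]
 [ 36  34  35  35  35  32  32  34  32  32  34  33  35  36  37  79  69  43  39  82  64  71  80]
 [ 37  42  37  36  33  33  33  35  36  33  32  33  36  32  38 108 100  41  53  80  68  55  57]
 [ 46  55  37  34  33  32  35  37  37  33  35  32  35  34  34  48  55  39  74 132 131  98  90]
 [ 57  53  35  35  33  32  33  37  37  33  34  33  34  35  36  37  43  39  76 131 135 130 139]
 [ 60  51  36  33  31  32  34  36  35  32  33  35  36  36  35  35  38  42  80 101 107 117 150]
 [ 57  50  41  34  33  33  34  34  34  35  34  36  37  36  36  35  47  57  76  84  91 116 170]
 [ 53  54  47  35  33  33  33  35  34  35  46  38  40  35  33  42 101  84  79  66  66  94 154]
 [ 49  52  47  37  35  36  34  36  32  36  84  47  39  36  35  61 142 143 138 102  78  
[... 1393 characters left out ...]
46  55  69  80  79  79  81  80  79  80]
 [132 131 124 125 122 124 130 133 134 114  56  50  48  59  75  80  81  79  79  79  79  79  80]
 [140 134 127 127 128 129 132 135 133  76  47  49  60  78  80  80  79  80  80  80  80  79  79]
 [133 126 128 135 136 134 132 133  98  52  46  60  78  79  80  80  80  80  81  79  79  80  79]
 [121 127 132 138 139 135 129 106  53  46  55  76  80  79  80  79  79  80  80  80  79  79  79]
 [132 136 138 136 139 137 128  82  46  49  74  80  79  80  79  80  79  80  79  80  78  80  78]]
120 [[169.1, 257.6], [179.7, 248.0]]
130 [[168.5, 254.5], [179.2, 244.9]]
140 [[167.9, 251.3], [178.7, 241.7]]
150 [[167.3, 248.1], [178.2, 238.6]]
160 [[166.6, 244.9], [177.6, 235.3]]
```

Emit:
{"method": "apply_moves", "body": {
  "increments": [
    {"tx":0,"ty":0,"tz":-0.003,"rx":0,"ry":0,"rz":0,"claw":0.034},
    {"tx":0,"ty":0,"tz":-0.006,"rx":0,"ry":0,"rz":0,"claw":0.034},
    {"tx":0,"ty":0,"tz":-0.01,"rx":0,"ry":0,"rz":0,"claw":0.034},
    {"tx":0,"ty":0,"tz":-0.014,"rx":0,"ry":0,"rz":0,"claw":0.034},
    {"tx":0,"ty":0,"tz":-0.018,"rx":0,"ry":0,"rz":0,"claw":0.034},
    {"tx":0,"ty":0,"tz":-0.018,"rx":0,"ry":0,"rz":0,"claw":0.034}
  ]
}}

```text
clock: 24.15
eef_pos: [617.9, 120.8, 104.1]
tool_rot: [3.139, 0.002, 0.023]
force: [0.5, -0.4, 0.1]
width: 34.1
```

Emit:
{"method": "apply_moves", "body": {
  "increments": [
    {"tx":0,"ty":0,"tz":-0.004,"rx":0,"ry":0,"rz":0,"claw":0.034},
    {"tx":0,"ty":0,"tz":-0.007,"rx":0,"ry":0,"rz":0,"claw":0.034},
    {"tx":0,"ty":0,"tz":-0.007,"rx":0,"ry":0,"rz":0,"claw":0.034}
  ]
}}

```text
clock: 24.45
eef_pos: [618.1, 120.9, 97.5]
tool_rot: [3.139, 0.002, 0.023]
force: [-0.3, -0.3, -0.6]
width: 33.8
```

Emit:
{"method": "apply_moves", "body": {
  "increments": [
    {"tx":0,"ty":0,"tz":0,"rx":0,"ry":0,"rz":0,"claw":0.005},
    {"tx":0,"ty":0,"tz":0,"rx":0,"ry":0,"rz":0,"claw":0.005},
    {"tx":0,"ty":0,"tz":0,"rx":0,"ry":0,"rz":0,"claw":0.005},
    {"tx":0,"ty":0,"tz":0,"rx":0,"ry":0,"rz":0,"claw":0.005}
  ]
}}

```text
clock: 24.85
eef_pos: [618.6, 122.1, 98.4]
tool_rot: [3.141, 0.0, 0.023]
force: [-0.8, 3.7, 1.3]
width: 14.7
```

```bash
python3 st.py; python3 - <<'E'
from h import *
s=read_state();p=s['eef_pos'];J=np.array([546,120.5]);v=p[:2]-J;a0=np.arctan2(v[1],v[0]);print(np.hypot(*v),np.degrees(a0))
for t in range(8,176,8):
    a=a0+np.radians(t);q=J+np.hypot(*v)*np.array([np.cos(a),np.sin(a)])
    print(t,t/5,((q-p[:2])/1000).round(3))
E
```

```text
24.85 [618.6 122.1  98.4] q [ 0.08  0.77 -0.54  1.66  0.49  0.85 -2.22] z [-0.    -0.001 -1.   ] y [ 0.023 -1.     0.001] F [-0.8  3.7  1.3] 14.739840490514487
72.60565645858877 1.2807541481254625
8 1.6 [-0.001  0.01 ]
16 3.2 [-0.003  0.02 ]
24 4.8 [-0.007  0.029]
32 6.4 [-0.012  0.038]
40 8.0 [-0.018  0.046]
48 9.6 [-0.025  0.053]
56 11.2 [-0.033  0.059]
64 12.8 [-0.042  0.064]
72 14.4 [-0.052  0.068]
80 16.0 [-0.062  0.07 ]
88 17.6 [-0.072  0.071]
96 19.2 [-0.082  0.07 ]
104 20.8 [-0.092  0.068]
112 22.4 [-0.101  0.065]
120 24.0 [-0.11  0.06]
128 25.6 [-0.119  0.055]
136 27.2 [-0.126  0.048]
144 28.8 [-0.132  0.04 ]
152 30.4 [-0.137  0.031]
160 32.0 [-0.141  0.022]
168 33.6 [-0.144  0.012]
```

Emit:
{"method": "apply_moves", "body": {
  "increments": [
    {"tx":-0.0005,"ty":0.005,"tz":0,"rx":0,"ry":0,"rz":0.8,"claw":0.005},
    {"tx":-0.001,"ty":0.01,"tz":0,"rx":0,"ry":0,"rz":1.6,"claw":0.005},
    {"tx":-0.002,"ty":0.015,"tz":0,"rx":0,"ry":0,"rz":2.4,"claw":0.005},
    {"tx":-0.003,"ty":0.02,"tz":0,"rx":0,"ry":0,"rz":3.2,"claw":0.005},
    {"tx":-0.005,"ty":0.0245,"tz":0,"rx":0,"ry":0,"rz":4,"claw":0.005},
    {"tx":-0.007,"ty":0.029,"tz":0,"rx":0,"ry":0,"rz":4.8,"claw":0.005},
    {"tx":-0.0095,"ty":0.0335,"tz":0,"rx":0,"ry":0,"rz":5.6,"claw":0.005},
    {"tx":-0.012,"ty":0.038,"tz":0,"rx":0,"ry":0,"rz":6.4,"claw":0.005}
  ]
}}

```text
clock: 25.65
eef_pos: [608.9, 158.6, 98.4]
tool_rot: [3.137, -0.003, 0.583]
force: [4.1, -0.1, -1.6]
width: 14.8
```

```bash
cat > arc.py <<'E'
from h import *
s=read_state();p=s['eef_pos'];J=np.array([546,120.5]);M=R.from_euler('xyz',s['tool_rot']).as_matrix()
v=p[:2]-J;y=M[:,1];a0=np.arctan2(y[0],-y[1]) ; a0=np.arctan2(v[1],v[0])
print(s['clock'],'r',np.hypot(*v).round(1),'pos ang',np.degrees(a0).round(1),'tool ang',np.degrees(np.arctan2(y[1],y[0])).round(1)+90,'F',s['force'].round(1),'q',s['qpos'].round(2),s['width'])
for t in range(6,79,6):
    a=a0+np.radians(t);q=J+72.8*np.array([np.cos(a),np.sin(a)])
    print(t/5,((q-p[:2])/1000).round(4),end=' ')
E
python3 arc.py
```

```text
25.65 r 73.5 pos ang 31.2 tool ang 33.4 F [ 4.1 -0.1 -1.6] q [ 0.09  0.8  -0.68  1.66  0.62  0.9  -1.82] 14.76631072303931
1.2 [-0.0049  0.0059] 2.4 [-0.0098  0.0118] 3.6 [-0.0153  0.017 ] 4.8 [-0.0213  0.0217] 6.0 [-0.0278  0.0257] 7.2 [-0.0347  0.029 ] 8.4 [-0.0418  0.0316] 9.6 [-0.0492  0.0334] 10.8 [-0.0568  0.0345] 12.0 [-0.0644  0.0347] 13.2 [-0.072   0.0342] 14.4 [-0.0795  0.0328] 15.6 [-0.0868  0.0307]
```

Working smoothly. Continue for the next 66°.

Emit:
{"method": "apply_moves", "body": {
  "increments": [
    {"tx":-0.005,"ty":0.006,"tz":0,"rx":0,"ry":0,"rz":1.2,"claw":0.005},
    {"tx":-0.01,"ty":0.012,"tz":0,"rx":0,"ry":0,"rz":2.4,"claw":0.005},
    {"tx":-0.015,"ty":0.017,"tz":0,"rx":0,"ry":0,"rz":3.6,"claw":0.005},
    {"tx":-0.021,"ty":0.0217,"tz":0,"rx":0,"ry":0,"rz":4.8,"claw":0.005},
    {"tx":-0.028,"ty":0.0257,"tz":0,"rx":0,"ry":0,"rz":6,"claw":0.005},
    {"tx":-0.035,"ty":0.029,"tz":0,"rx":0,"ry":0,"rz":7.2,"claw":0.005},
    {"tx":-0.042,"ty":0.0316,"tz":0,"rx":0,"ry":0,"rz":8.4,"claw":0.005},
    {"tx":-0.049,"ty":0.0334,"tz":0,"rx":0,"ry":0,"rz":9.6,"claw":0.005},
    {"tx":-0.057,"ty":0.0345,"tz":0,"rx":0,"ry":0,"rz":10.8,"claw":0.005},
    {"tx":-0.064,"ty":0.0347,"tz":0,"rx":0,"ry":0,"rz":12,"claw":0.005},
    {"tx":-0.072,"ty":0.0342,"tz":0,"rx":0,"ry":0,"rz":13.2,"claw":0.005}
  ]
}}

```text
clock: 26.75
eef_pos: [536.5, 193.7, 98.4]
tool_rot: [3.135, 0.0, 1.737]
force: [4.6, 0.8, -1.8]
width: 14.6
```

```bash
python3 arc.py
```

```text
26.75 r 73.8 pos ang 97.4 tool ang 99.5 F [ 4.6  0.8 -1.8] q [ 0.17  0.83 -0.96  1.83  0.85  0.94 -1.01] 14.622135058039053
1.2 [-0.0074 -0.0024] 2.4 [-0.0147 -0.0045] 3.6 [-0.0217 -0.0074] 4.8 [-0.0284 -0.0111] 6.0 [-0.0347 -0.0154] 7.2 [-0.0405 -0.0203] 8.4 [-0.0458 -0.0258] 9.6 [-0.0504 -0.0319] 10.8 [-0.0544 -0.0384] 12.0 [-0.0577 -0.0453] 13.2 [-0.0602 -0.0524] 14.4 [-0.062  -0.0598] 15.6 [-0.063  -0.0674]
```

Emit:
{"method": "apply_moves", "body": {
  "increments": [
    {"tx":-0.0074,"ty":-0.0015,"tz":0,"rx":0,"ry":0,"rz":1.2,"claw":0.005},
    {"tx":-0.0147,"ty":-0.004,"tz":0,"rx":0,"ry":0,"rz":2.4,"claw":0.005},
    {"tx":-0.0217,"ty":-0.007,"tz":0,"rx":0,"ry":0,"rz":3.6,"claw":0.005},
    {"tx":-0.0284,"ty":-0.011,"tz":0,"rx":0,"ry":0,"rz":4.8,"claw":0.005},
    {"tx":-0.0347,"ty":-0.0154,"tz":0,"rx":0,"ry":0,"rz":6,"claw":0.005},
    {"tx":-0.0405,"ty":-0.0203,"tz":0,"rx":0,"ry":0,"rz":7.2,"claw":0.005},
    {"tx":-0.0458,"ty":-0.0258,"tz":0,"rx":0,"ry":0,"rz":8.4,"claw":0.005},
    {"tx":-0.0504,"ty":-0.0319,"tz":0,"rx":0,"ry":0,"rz":9.6,"claw":0.005},
    {"tx":-0.0544,"ty":-0.0384,"tz":0,"rx":0,"ry":0,"rz":10.8,"claw":0.005},
    {"tx":-0.0577,"ty":-0.0453,"tz":0,"rx":0,"ry":0,"rz":12,"claw":0.005}
  ]
}}

```text
clock: 27.75
eef_pos: [479.4, 148.5, 98.4]
tool_rot: [3.135, 0.005, 2.785]
force: [5.7, 2.8, -3.3]
width: 15.3
```

```bash
sed -i 's/range(6,79,6)/range(2,17,2)/' arc.py; python3 arc.py
```

```text
27.75 r 72.3 pos ang 157.2 tool ang 159.5 F [ 5.7  2.8 -3.3] q [ 0.35  0.87 -1.18  2.01  1.    1.   -0.14] 15.315143298170753
0.4 [-0.0014 -0.0022] 0.8 [-0.0023 -0.0046] 1.2 [-0.0031 -0.007 ] 1.6 [-0.0037 -0.0094] 2.0 [-0.0044 -0.0119] 2.4 [-0.0049 -0.0144] 2.8 [-0.0053 -0.0169] 3.2 [-0.0057 -0.0194]
```

Emit:
{"method": "apply_moves", "body": {
  "increments": [
    {"tx":-0.0014,"ty":-0.0022,"tz":0,"rx":0,"ry":0,"rz":0.4,"claw":0.005},
    {"tx":-0.0023,"ty":-0.0046,"tz":0,"rx":0,"ry":0,"rz":0.8,"claw":0.005},
    {"tx":-0.0031,"ty":-0.007,"tz":0,"rx":0,"ry":0,"rz":1.2,"claw":0.005},
    {"tx":-0.0034,"ty":-0.008,"tz":0,"rx":0,"ry":0,"rz":1.4,"claw":0.005},
    {"tx":-0.0034,"ty":-0.008,"tz":0,"rx":0,"ry":0,"rz":1.4,"claw":0.005}
  ]
}}

```text
clock: 28.25
eef_pos: [477.1, 141.6, 98.4]
tool_rot: [3.133, 0.006, 2.902]
force: [7.8, 4.8, -6.2]
width: 14.6
```

```bash
python3 arc.py
```

```text
28.25 r 72.1 pos ang 163.0 tool ang 166.3 F [ 7.8  4.8 -6.2] q [ 0.37  0.87 -1.19  2.03  1.01  0.99 -0.02] 14.636258119893885
0.4 [-0.0014 -0.0022] 0.8 [-0.002  -0.0047] 1.2 [-0.0025 -0.0072] 1.6 [-0.003  -0.0097] 2.0 [-0.0033 -0.0122] 2.4 [-0.0036 -0.0147] 2.8 [-0.0038 -0.0173] 3.2 [-0.0038 -0.0198]
```

Emit:
{"method": "apply_moves", "body": {
  "increments": [
    {"tx":-0.0005,"ty":-0.002,"tz":0,"rx":0,"ry":0,"rz":0.2,"claw":0.005},
    {"tx":-0.001,"ty":-0.004,"tz":0,"rx":0,"ry":0,"rz":0.3,"claw":0.005},
    {"tx":-0.001,"ty":-0.004,"tz":0,"rx":0,"ry":0,"rz":0.3,"claw":0.005}
  ]
}}

```text
clock: 28.55
eef_pos: [477.1, 141.8, 98.5]
tool_rot: [3.125, 0.006, 2.929]
force: [9.5, 14.8, -15.0]
width: 15.2
```

```bash
python3 arc.py
```

```text
28.55 r 72.1 pos ang 162.8 tool ang 167.8 F [  9.5  14.8 -15. ] q [ 0.38  0.87 -1.19  2.03  1.01  0.99  0.01] 15.20536131019296
0.4 [-0.0014 -0.0022] 0.8 [-0.002  -0.0047] 1.2 [-0.0025 -0.0072] 1.6 [-0.003  -0.0097] 2.0 [-0.0034 -0.0122] 2.4 [-0.0036 -0.0147] 2.8 [-0.0038 -0.0173] 3.2 [-0.0039 -0.0198]
```

Emit:
{"method": "apply_moves", "body": {
  "increments": [
    {"tx":0,"ty":0,"tz":0,"rx":0,"ry":0,"rz":0,"claw":0.045},
    {"tx":0,"ty":0.002,"tz":0,"rx":0,"ry":0,"rz":0,"claw":0.045},
    {"tx":0,"ty":0.003,"tz":0,"rx":0,"ry":0,"rz":0,"claw":0.045},
    {"tx":0,"ty":0.003,"tz":0,"rx":0,"ry":0,"rz":0,"claw":0.045},
    {"tx":0,"ty":0.003,"tz":0.02,"rx":0,"ry":0,"rz":0,"claw":0.045},
    {"tx":0,"ty":0.003,"tz":0.05,"rx":0,"ry":0,"rz":0,"claw":0.045},
    {"tx":0,"ty":0.003,"tz":0.09,"rx":0,"ry":0,"rz":0,"claw":0.045},
    {"tx":0,"ty":0.003,"tz":0.13,"rx":0,"ry":0,"rz":0,"claw":0.045},
    {"tx":0,"ty":0.01,"tz":0.17,"rx":0,"ry":0,"rz":0,"claw":0.045},
    {"tx":0,"ty":0.04,"tz":0.21,"rx":0,"ry":0,"rz":0,"claw":0.045},
    {"tx":0,"ty":0.07,"tz":0.24,"rx":0,"ry":0,"rz":0,"claw":0.045},
    {"tx":0,"ty":0.1,"tz":0.26,"rx":0,"ry":0,"rz":0,"claw":0.045}
  ]
}}

```text
clock: 29.75
eef_pos: [472.5, 236.9, 360.7]
tool_rot: [3.139, 0.004, 2.928]
force: [0.7, -0.0, 0.1]
width: 45.0
```

Emit:
{"method": "apply_moves", "body": {
  "increments": [
    {"tx":0,"ty":0.04,"tz":0.02,"rx":0,"ry":0,"rz":0,"claw":0.045},
    {"tx":0,"ty":0.08,"tz":0.04,"rx":0,"ry":0,"rz":0,"claw":0.045},
    {"tx":0,"ty":0.12,"tz":0.06,"rx":0,"ry":0,"rz":0,"claw":0.045},
    {"tx":0,"ty":0.16,"tz":0.06,"rx":0,"ry":0,"rz":0,"claw":0.045},
    {"tx":0,"ty":0.2,"tz":0.06,"rx":0,"ry":0,"rz":0,"claw":0.045},
    {"tx":0,"ty":0.24,"tz":0.06,"rx":0,"ry":0,"rz":0,"claw":0.045},
    {"tx":0,"ty":0.28,"tz":0.06,"rx":0,"ry":0,"rz":0,"claw":0.045}
  ]
}}

```text
clock: 30.45
eef_pos: [472.3, 516.9, 417.7]
tool_rot: [3.141, 0.002, 2.928]
force: [0.6, 0.4, 0.5]
width: 45.1
```

```bash
python3 st.py; python3 - <<'E'
from ov import *
snap('top','t10.png'); snap('scene','s10.png')
P=polys((600,-200),(546,120.5),-.28,3.14)
rs=lambda x,w,h:cv2.resize(x,(w,h),interpolation=cv2.INTER_CUBIC)
T=cv2.imread('pics/t10.png');S=cv2.imread('pics/s10.png')
k=np.vstack([np.hstack([rs(T[160:260,105:205],400,400),rs(S[215:345,135:265],400,400)]),np.hstack([rs(T,266,200),rs(S,267,200),rs(T[130:230,250:383],267,200)])])
cv2.imwrite('pics/v10.png',k)
E
```

```text
30.45 [472.3 516.9 417.7] q [-0.47  0.74 -1.03  0.95  0.63  1.72  0.1 ] z [ 0.002  0.001 -1.   ] y [0.212 0.977 0.001] F [0.6 0.4 0.5] 45.132514295532985
```

View pics/v10.png

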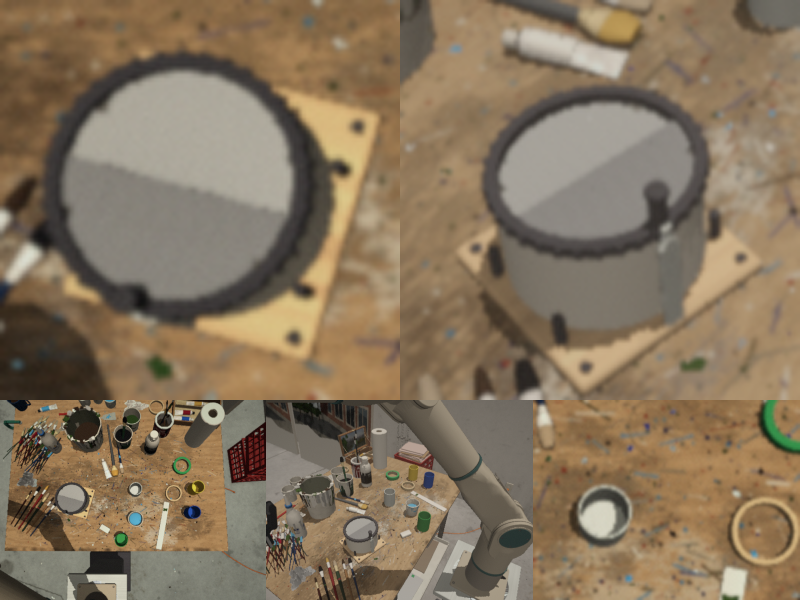

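```bash
python3 -c "
from cell import *
print(finish_job())"
```

```text
the job is handed in; nothing more can be done
None
```

I poured the balls into the jar through the open half and stood the empty beaker upright at about (600, -205). I then turned the ring counterclockwise to its stop and handed the job in at 30.5 s of the 61 s allowed.

**What the last checks showed**
- **Balls:** the load on the wrist fell by about 1.8 N during the pour, which matches six 30 g balls. I saw only one or two balls inside the jar directly, because the rest were out of view. The last picture shows the beaker empty and no loose balls on the bench.
- **Beaker:** it stands upright with nothing touching it, in a slightly different spot from where it started.
- **Ring:** it stopped moving as the push rose to about 17 N. The last picture shows the post over the locked-mark bar and the shutter closing the mouth. The stop measured about 163° against an expected 164°, within my estimate of the jar's position.
- **Bystanders:** the paint pot, tape, tube and eraser look unmoved in the last pictures. I did not measure them.

**What went wrong or disagreed**
- **First grasp:** it held the beaker off-centre (57 mm wide instead of 66 mm) and slipped slightly. I set the beaker down and gripped it again at 65 mm.
- **Finger reach:** the fingertips sat about 28 mm behind the TCP position the robot reports. I allowed for this when gripping the beaker again and the post.
- **First pour pose:** it was beyond the arm's reach and pushed the arm off target with the beaker tilted. I switched to a different pour direction, and nothing was spilled.

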